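Pack the turned bushes for the measuring room

ROBOT

A 6-joint arm with a two-finger parallel gripper is mounted at the origin on the work surface. World frame = base frame: x ahead of the robot, y to its left, z up, the work surface at z = 0. Lengths are in m, angles in rad, forces in N, time in s.
With the tool pointing down it reaches from about 0.425 to 0.95 m from the base axis. Payload 14.7 kg.
Tool frame: the origin (TCP) lies between the finger pads; the fingertips stand 11 mm ahead of it and the grasp point (between the pads) lies 8 mm behind it; z points along the fingers, y is the line along which they close (so a half turn about z gives the same grasp; the last joint's range is limited). The gripper opens to 85 mm and grips with 20 to 120 N. Pads are 22 mm wide; open, the fingers measure 114 mm over their backs; the gripper's body (76 mm by 85 mm) begins 54 mm behind the grasp point. The pads swing forward as they close: fully open they stand 13 mm farther back than shut.
Start: joints at [1.088, 0.48, 1.596, -0, 1.065, -0.047], TCP at [0.274, 0.589, 0.242] pointing down, gripper open.
Joint ranges: [-2.75, 2.75], [-0.82, 2.05], [0.23, 2.67], [-1.56, 4.7], [0.09, 2.69], [-2.92, 2.92]. Speed limits (rad/s): [1.89, 1.89, 2.39, 3.01, 3.01, 3.01].

INTERFACE

Orientations are given as a unit quaternion [x, y, z, w].
In Python, from plant import state, read_camera, manip gives the robot as it stands. The module is installed in compiled form; this text tells all that it offers.
- The arm moves only by the tool drive_tool, never from a script. Its argument "targets" is text: rows parted by semicolons, each of 5 numbers parted by spaces: the shift along the tool's x, y, z in m, then the turn about the tool's z in rad, then the gripper's target within -1 to 1 (fully open at 1, half-way at 0, shut at -1). A call has exactly 5 rows; each row shifts and turns the commanded pose from where the row before left it, along the tool's axes as they then stand; what a row does not reach is not made up. A row lasts 1/12 s, in which the tool goes at most 41.7 mm and 7.16 degrees, less where a joint would pass 70% of its speed; a pose out of reach is approached as far as the arm can. A call with a gripper value outside its range is refused whole. The fingers move at their own pace and stop on an object; "newtons" is the grip in N (left out, the last holds). Time passes only in rows, so rows that do not move let the fingers close, or fill a call up. It gives the time, the measured TCP pose, the force, the opening and the grip force at its end, in the units of the state.
- state(): the state, without advancing time (a new reading comes with each control period).
- read_camera(name): name is "scene" or "top" or "wrist"; returns a dict with "color" (384x512x3 uint8, red, green, blue), "vertical_fov" (degrees; the focal length in pixels is half the picture's height over the tangent of half this angle, whatever the lens; pixels are square), "cx", "cy" (the principal point, pixels), "R" (3x3) and "t" (3): a world point X has camera coordinates R X + t. Camera axes: x right, y down, z forward; pixel columns grow to the right and rows downward; lengths in m; the calibration is good to about 2 mm. A picture is of the moment at which its call begins. There is no depth.
- manip.close_job(): hands the job in; it is judged then, once.
The state is a dict: "time": time; "joints": joint angles; "dq": joint speeds; "effort": joint torques, N m; "position": TCP position; "ee_rot": TCP orientation; "wrist_force": force on the tool from outside, world axes, zero at the start; "ft_torque": the same for the moment, N m; "grip_width": opening from 0.0 (shut) to 1.0 (fully open); "grasp_force": force on a finger pad.
Only numpy, scipy, OpenCV 4.12 (cv2) and the standard library are available. Lean on these libraries where they do the work, as an engineer would, in place of code of your own. Each camera call takes 0.05 s, during which the arm holds its last target. There are 200 camera calls.

TASK

Press the red paddle so that the clear dust hood springs open by itself, without touching the hood, and move every brass bush from under it into the grey transport case. Then shut the case's lid, swing the latch's loop over so that its red bar drops behind the brass keeper, and push the lever down until it snaps over centre and the case is latched. Leave the tools and gauges lying about where they are.

Things in the scene. Friction and masses are not known exactly. Their poses are not given: they have to be found in the camera images.
- bush0: loose turned brass bush standing upright: flange diameter 40, 10 thick, with a hub diameter 26 above it, 38 high in all, about 0.2 kg. Origin: centre of the flange's underside, z along the axis, up. There are three to five of these, all alike, under the hood at the start; absent ones give None
- bush1: loose turned brass bush standing upright: flange diameter 40, 10 thick, with a hub diameter 26 above it, 38 high in all, about 0.2 kg. Origin: centre of the flange's underside, z along the axis, up. There are three to five of these, all alike, under the hood at the start; absent ones give None
- bush2: loose turned brass bush standing upright: flange diameter 40, 10 thick, with a hub diameter 26 above it, 38 high in all, about 0.2 kg. Origin: centre of the flange's underside, z along the axis, up. There are three to five of these, all alike, under the hood at the start; absent ones give None
- bush3: loose turned brass bush standing upright: flange diameter 40, 10 thick, with a hub diameter 26 above it, 38 high in all, about 0.2 kg. Origin: centre of the flange's underside, z along the axis, up. There are three to five of these, all alike, under the hood at the start; absent ones give None
- bush4: loose turned brass bush standing upright: flange diameter 40, 10 thick, with a hub diameter 26 above it, 38 high in all, about 0.2 kg. Origin: centre of the flange's underside, z along the axis, up. There are three to five of these, all alike, under the hood at the start; absent ones give None
- station: fixed blue plinth, 190 (x) by 270 (y) by 30 high, right of the robot's centre line; the bushes stand on its rubber-covered top at z = 30, inside a rim 6 high whose inner faces lie 83 from the middle in x and 121 in y. Origin: centre of the underside; -x is its front, towards the robot, where the push paddle is
- hood: clear dust hood, 190 by 270 by 60 high, over the plinth; not to be touched. Origin: on its hinge line, at the plinth's far (+x) top edge, middle of y. When the catch lets go, a spring swings its front up and back by itself in about 1.5 s: its z axis, vertical when shut, then leans 1.85 rad. Its front edge rises straight up, 68 behind the pad's centre: keep the hand in front of it
- paddle_pad (a point): centre of the top of the red push pad, 40 (x) by 44 (y), on the end of the rocking paddle in front of the plinth, 53 above the table, 168 from the plinth's centre. Pressed down it rocks about a pivot 69 behind it; the catch lets the hood go after about 13 of travel (4 N), the stop comes at 23 (5 N); it springs back
- case: fixed grey open-topped transport case, outside 250 (x) by 150 (y) by 70 high, walls and floor 5 thick (inner floor at z = 5, inside 240 by 140), left of the robot's centre line. Origin: centre of the underside. The lid is hinged along its +y rim and the draw latch sits on its -y side, at the middle of x
- lid (a joint): the case's lid, 250 by 150, 10 thick, hinged along x at the case's y = +75, z = 72. 0 = shut flat; it starts open at 1.8 to 1.95 rad, leaning outwards to +y, and stays there; pushed from its outer (+y) side back past upright (below 1.5) it falls shut by itself in about 2 s. The keeper juts 14 from the middle of its outer face, near the free edge: push to one side of it
- keeper (a point): seat of the loop's bar behind the keeper, a brass hook 24 wide on the lid's top near its free edge: the bar's centre is here when drawn tight. Axes are the lid's (shut: +y to the lid's hinge, z up). The hook's upright lies 4.5 to 10.5 to -y of it and rises 9.5 above it; its lip reaches 2.5 to +y, 6.5 to 9.5 above. The lid's top is 4.5 below
- lever (a joint): the draw latch's lever, steel, 26 wide, 80 long, 5 thick, black end. 0 = snapped down: it points away from the case (-y), 0.28 rad below level. Grows as raised; 1.85 = upright, end 2.2. Starts at 1.75 to 2.05, stays where left. With the loop hooked it resists from about 1.1 down (2 N at the end), passes dead centre near 0.3, then snaps to 0
- lever_pivot (a point): the lever's hinge axis, along the case's x, at the case's y = -110, z = 88
- lever_tip (a point): middle of the lever's free end, 80 from its pivot
- loop (a joint): the latch's loop, hinged on the lever: two wires 39 apart (they straddle lever and keeper) and a red bar, 74.5 from its hinge; a stiff spring lets it stretch 4. Angle relative to the lever: 0 as latched, grows as it swings up and away from the case, stop at 4.6. Starts near the stop, sticking out to -y. Turns almost freely: carried over past upright it falls on the lid
- loop_pivot (a point): the loop's hinge axis on the lever, 22 from the lever's pivot. With the lever above 1.6 rad the falling bar lands 5 to 20 behind the keeper (+y side), hooked; with the lever lower it lands on or before the keeper
- loop_bar (a point): centre of the loop's red bar, diameter 9, 44 long, along the case's x
- ring_gauge: bystander, loose, to be left alone: steel ring gauge, 56 across, 18 high, between the station and the case, far side
- steel_stub: bystander, loose, to be left alone: dark steel stub, diameter 26, 30 high, between the station and the case, near side
- wrench: bystander, loose, to be left alone: wrench lying behind the case
- screwdriver: bystander, loose, to be left alone: screwdriver lying at the back
- hammer: bystander, loose, to be left alone: hammer lying at the far left
- oil_can: bystander, loose, to be left alone: green can, diameter 60, 130 high, at the back, in the middle
- caliper: bystander, loose, to be left alone: caliper lying at the near right

How it is judged:
On the way, in this order (a step that is already met when the one before it is completed fails the run):
1. the hood has sprung open (angle between hood's own z axis and vertical above 1.6 rad), for 0.2 s.
2. every bush lies in the case (x of bush0 in the frame of case between -0.118 and 0.118 m and y of bush0 in the frame of case between -0.068 and 0.068 m and z of bush0 in the frame of case between -0.01 and 0.035 m and linear speed of each of bush0, bush1, bush2, bush3, bush4 below 0.03 m/s and x of bush1 in the frame of case between -0.118 and 0.118 m and y of bush1 in the frame of case between -0.068 and 0.068 m and z of bush1 in the frame of case between -0.01 and 0.035 m and x of bush2 in the frame of case between -0.118 and 0.118 m and y of bush2 in the frame of case between -0.068 and 0.068 m and z of bush2 in the frame of case between -0.01 and 0.035 m and x of bush3 in the frame of case between -0.118 and 0.118 m and y of bush3 in the frame of case between -0.068 and 0.068 m and z of bush3 in the frame of case between -0.01 and 0.035 m and x of bush4 in the frame of case between -0.118 and 0.118 m and y of bush4 in the frame of case between -0.068 and 0.068 m and z of bush4 in the frame of case between -0.01 and 0.035 m), for 0.2 s.
3. the lid is shut (value of joint lid below 0.03 rad), for 0.2 s.
4. the loop's bar is hooked behind the keeper, the lever still up (value of joint lid below 0.03 rad and y of loop_bar in the frame of keeper between -0.004 and 0.03 m and z of loop_bar in the frame of keeper between -0.006 and 0.006 m and value of joint lever above 0.7 rad), for 0.2 s.
5. the lever is snapped down with the loop on the keeper (value of joint lid below 0.03 rad and y of loop_bar in the frame of keeper between -0.004 and 0.004 m and z of loop_bar in the frame of keeper between -0.006 and 0.006 m and value of joint lever below 0.08 rad), for 0.2 s.
At the end, for the whole second after the job is handed in: Every bush present lies at rest inside the case, the lid is shut (within 0.03 rad), the loop's bar sits behind the keeper (within 4 mm of its seat along y, 6 mm in height), the lever is fully down (within 0.08 rad) and the hood stands open (all of step 2 and all of step 5 and angle between hood's own z axis and vertical above 1.6 rad); the robot touches nothing.
It fails at once if the robot pushes on the hood (over 2 N) (contact force between any of the fingers, the arm and hood above 2 N).
It fails at once if a bystander is moved by more than 30 mm (distance of any of ring_gauge, steel_stub, wrench, screwdriver, hammer, oil_can, caliper from where it was at the start of the episode above 0.03 m).
Of bush0, bush1, bush2, bush3, bush4 only 3 to 5 are there at a start; the rules pass over those that are not, and their reading is None.
At some moment in a run one of bush0, bush1, bush2, bush3, bush4 may be knocked a few centimetres aside while the robot is not near it.
It also fails if it takes over 210 s, if anything falls off the work surface, if the arm or the gripper's body presses on something with over 40 N, if the wrist force passes 120 N, or if a joint passes its speed limit or range.

## Working session

There is one attempt and no reset: what is moved stays moved. The work goes in short steps, Python scripts to look and compute and a tool call to move; the robot and the scene stay as the last step left them, time stands still between calls to the robot, and variables do not carry over. Pictures are saved under pics/ and viewed, at most 14 in all, crops included, and the job is handed in when it is done.

Besides the shell and the picture viewer there is one more tool, called after "Request:" as a command line: name --argument value ..., lists and objects as JSON in quotes. drive_tool: Moves the arm, as the interface text tells. Its arguments: {"type":"object","properties":{"targets":{"type":"string"},"newtons":{"type":"number"}},"required":["targets"]}

```bash
mkdir -p pics
cat > h.py <<'E'
import numpy as np, cv2
from plant import state, read_camera, manip
from scipy.spatial.transform import Rotation as Ro
def snap(name,fn,crop=None,s=1):
    c=read_camera(name); im=c['color'][:,:,::-1]
    if crop: x0,y0,x1,y1=crop; im=im[y0:y1,x0:x1]
    if s!=1: im=cv2.resize(im,None,fx=s,fy=s,interpolation=cv2.INTER_CUBIC)
    cv2.imwrite('pics/'+fn,im); np.savez('pics/'+fn+'.npz',**c); return c
def load(fn): return np.load('pics/'+fn+'.npz')
def w(c,u,v,z):
    f=192/np.tan(np.radians(float(c['vertical_fov']))/2)
    R=c['R'];t=c['t']; d=R.T@np.array([(u-c['cx'])/f,(v-c['cy'])/f,1]); o=-R.T@t
    return o+d*(z-o[2])/d[2]
def p(c,X):
    f=192/np.tan(np.radians(float(c['vertical_fov']))/2)
    q=c['R']@np.array(X)+c['t']; return q[:2]/q[2]*f+[c['cx'],c['cy']]
def st():
    s=state(); q=s['ee_rot']
    print({k:np.round(s[k],3) for k in s if k in('time','position','joints','wrist_force','grip_width','ee_rot')})
    print(np.round(Ro.from_quat(q).as_matrix(),3))
E
python3 - <<'E'
from h import *
np.set_printoptions(precision=4,suppress=True)
for n in('top','scene'):
    c=snap(n,n+'0.png',s=1.56)
    print(n,c['vertical_fov'],c['cx'],c['cy'],c['R'],c['t'])
st()
E
```

```text
top 48.18433113037595 258.6299042543977 189.89694626729212 [[-0.0147 -0.9998 -0.0133]
 [-0.9817  0.017  -0.1899]
 [ 0.1901  0.0103 -0.9817]] [0.0187 0.6076 1.5092]
scene 49.962031648267256 254.10919940612558 190.69805542634387 [[ 0.8124  0.583  -0.0075]
 [ 0.3493 -0.497  -0.7944]
 [-0.4669  0.6428 -0.6074]] [-0.4925 -0.143   1.5672]
{'time': np.float64(0.1), 'joints': array([ 1.088,  0.481,  1.597, -0.   ,  1.065, -0.047]), 'position': array([0.274, 0.589, 0.242]), 'ee_rot': array([ 0.216,  0.976, -0.001, -0.   ]), 'wrist_force': array([-0.423,  0.547, -0.328]), 'grip_width': np.float64(1.004)}
[[-0.907  0.422 -0.001]
 [ 0.422  0.907 -0.001]
 [ 0.    -0.001 -1.   ]]
```

View pics/top0.png

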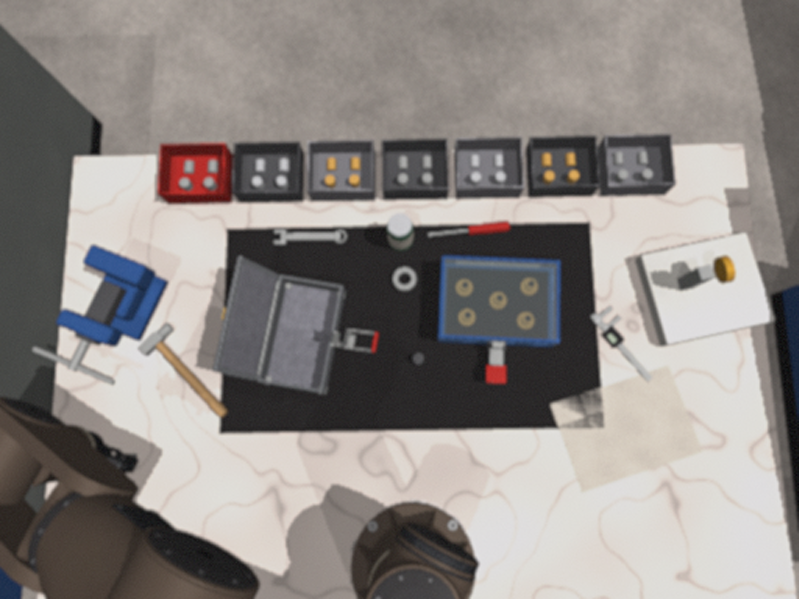

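View pics/scene0.png

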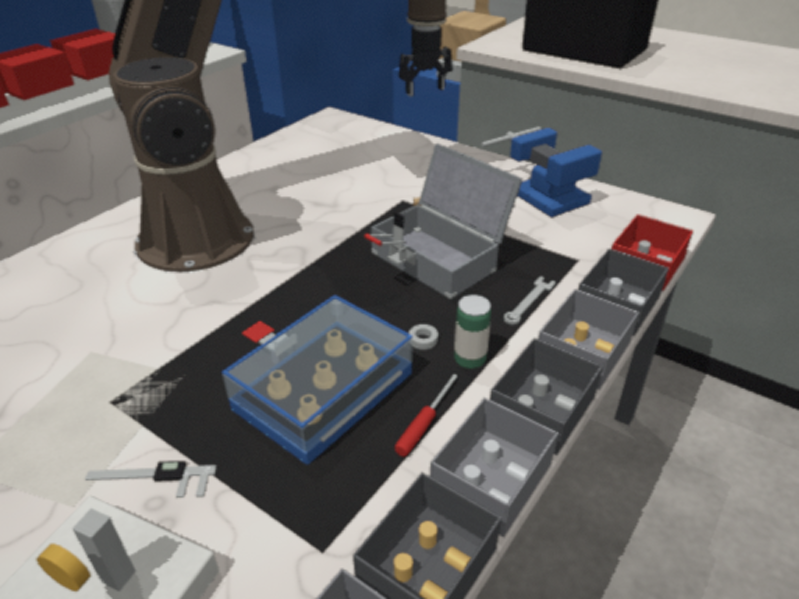

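The top view shows five bushes under the hood, pad at about (496,374)/1.56, case left and yawed. I'll take enlarged crops for accuracy.

Run:
```python
from h import *
c=load('top0.png'); im=c['color'][:,:,::-1]
a=cv2.resize(im[155:265,130:260],None,fx=6,fy=5.4545454,interpolation=cv2.INTER_CUBIC)
cv2.imwrite('pics/a.png',cv2.resize(im[157:257,130:260],None,fx=6,fy=6,interpolation=cv2.INTER_CUBIC))
cv2.imwrite('pics/b.png',cv2.resize(im[157:257,260:390],None,fx=6,fy=6,interpolation=cv2.INTER_CUBIC))
```

```text
(no output)
```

View pics/a.png

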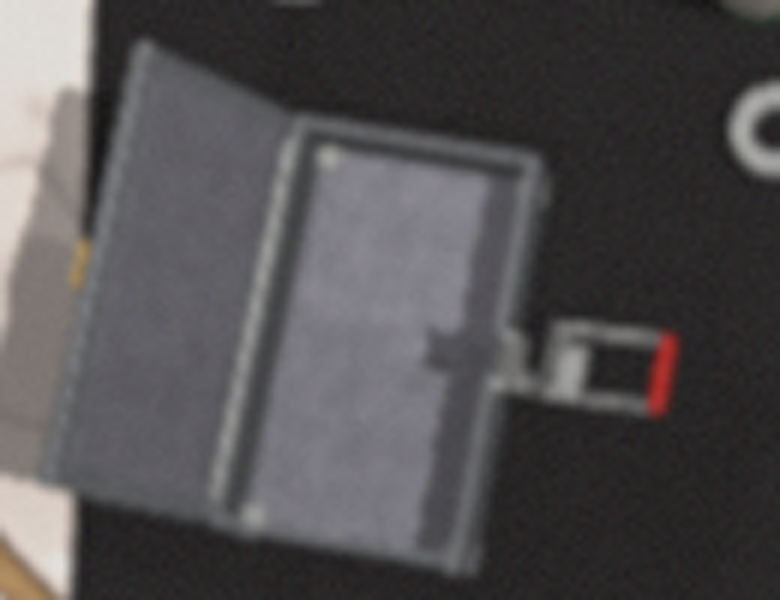

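View pics/b.png

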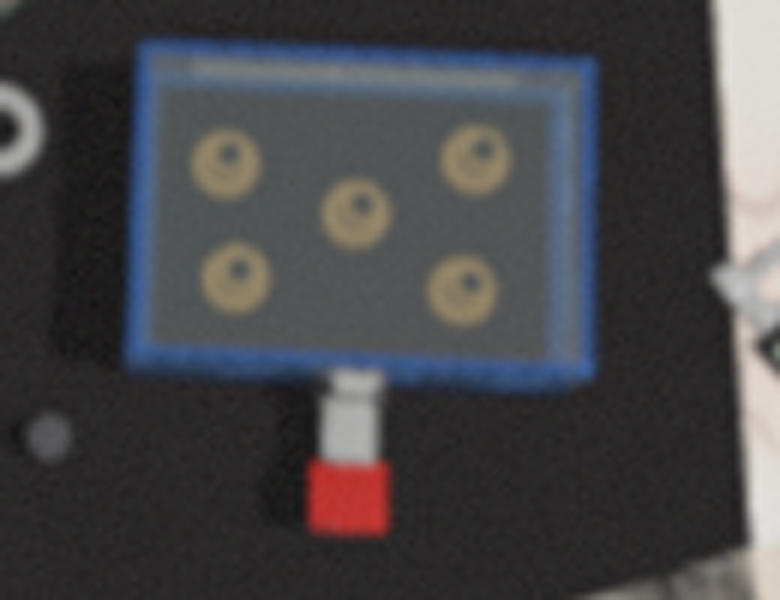

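The case crop shows rim corners (545,155), (470,575), (300,118), (225,525), bar (663,373). The station crop shows the pad at (348,497) and five bushes.

```bash
cat >> h.py <<'E'
def A(x,y,z,x0=130): c=load('top0.png'); return w(c,x0+(x+.5)/6-.5,157+(y+.5)/6-.5,z)
np.set_printoptions(precision=4,suppress=True)
E
python3 - <<'E'
from h import *
f=A(545,155,.07);n=A(470,575,.07);hf=A(300,118,.07);hn=A(225,525,.07)
print(f,n,hf,hn,np.linalg.norm(f-n),np.linalg.norm(f-hf))
x=f-n; yaw=np.arctan2(x[1],x[0]); print('caseyaw',yaw)
ctr=(f+n)/2+.075*np.array([-np.sin(yaw),np.cos(yaw),0]);print('case',ctr,(f+n+hf+hn)/4)
print('pad',A(348,497,.053,260))
for b in[(227,165),(475,160),(357,214),(236,278),(462,291)]: print('bush',A(*b,.040,260))
for b in[(229,153),(483,150),(361,204),(240,268),(469,281)]: print('hole',A(*b,.068,260))
P=[A(*q,.09,260) for q in[(140,42),(595,60)]]+[A(*q,.03,260) for q in[(128,362),(595,378)]]
print(*P)
s=P[0]-P[1]; print('st yaw',np.arctan2(-s[0],s[1]))
s=P[2]-P[3]; print('st yaw',np.arctan2(-s[0],s[1]))
print('ring',A(770,130,.018),'stub',A(48,437,.03,260))
def cw(cx,cy,yaw,x,y,z): 
    cs,sn=np.cos(yaw),np.sin(yaw); return [cx+cs*x-sn*y,cy+sn*x+cs*y,z]
c=load('top0.png')
for nm,q in dict(pivot=(0,-.11,.088),leverup=(0,-.11,.168),tip195=(0,-.11+.08*np.sin(.1),.168),tip2=(0,-.11+.08*np.sin(.2),.166)).items():
    u=p(c,cw(ctr[0],ctr[1],yaw,*q)); print(nm,(u-[130,157])*6)
E
```

```text
[0.6357 0.1475 0.07  ] [0.3839 0.1911 0.07  ] [0.6614 0.297  0.07  ] [0.4155 0.3364 0.07  ] 0.2555033829823767 0.15164057814461132
caseyaw -0.1715110809242694
case [0.5226 0.2432 0.07  ] [0.5241 0.243  0.07  ]
pad [ 0.4248 -0.1992  0.053 ]
bush [ 0.6308 -0.1347  0.04  ]
bush [ 0.6313 -0.2873  0.04  ]
bush [ 0.5987 -0.2134  0.04  ]
bush [ 0.5602 -0.1379  0.04  ]
bush [ 0.5498 -0.2753  0.04  ]
hole [ 0.6324 -0.1338  0.068 ]
hole [ 0.6316 -0.2874  0.068 ]
hole [ 0.5996 -0.2123  0.068 ]
hole [ 0.5617 -0.1382  0.068 ]
hole [ 0.5515 -0.275   0.068 ]
[ 0.6971 -0.0806  0.09  ] [ 0.681  -0.3533  0.09  ] [ 0.5109 -0.0711  0.03  ] [ 0.4964 -0.3553  0.03  ]
st yaw -0.058935750784921116
st yaw -0.05091715100723162
ring [0.6604 0.0114 0.018 ] stub [ 0.4658 -0.0213  0.03  ]
pivot [560.4059 364.4602]
leverup [546.9824 346.4103]
tip195 [532.9404 344.2227]
tip2 [519.4364 342.5389]
```

```bash
cat >> h.py <<'E'
YAW=-.1715; CX,CY=.523,.243
def case(x,y,z): cs,sn=np.cos(YAW),np.sin(YAW); return np.array([CX+cs*x-sn*y,CY+sn*x+cs*y,z])
def go(*pts):
    s=state(); M=Ro.from_quat(s['ee_rot']).as_matrix(); q=s['position']
    print('t',s['time'],'at',q,'F',s['wrist_force'],'grip',s['grip_width'],s['grasp_force'],'toolx',M[:,0])
    for P in pts:
        d=M.T@(np.array(P)-q); print(P,'shift',d,'rows',np.abs(d).max()/.04); q=np.array(P)
E
echo
```

Request:
drive_tool --targets "0 0 -0.02 -0.1 1; 0 0 -0.02 -0.1 1; 0 0 -0.02 -0.065 1; 0 0 0 0 -1; 0 0 0 0 -1" --newtons 40

```text
time: 0.52
position: [0.2745, 0.5896, 0.3031]
ee_rot: [0.086, 0.996, 0.001, 0.0]
wrist_force: [-1.3, -0.7, -0.5]
grip_width: 0.752
grasp_force: 0.0
```

Run:
```python
from h import *
go((.47,.3,.3),(.5,0,.25),(.415,-.199,.12),(.415,-.199,.07))
```

```text
t 0.5167 at [0.2745 0.5896 0.3031] F [-1.2641 -0.7121 -0.4957] grip 0.7519595778853924 0.0 toolx [-0.9853  0.1706 -0.0005]
(0.47, 0.3, 0.3) shift [-0.242  -0.252   0.0028] rows 6.299795173602334
(0.5, 0, 0.25) shift [-0.0807 -0.2906  0.0496] rows 7.263938203486195
(0.415, -0.199, 0.12) shift [ 0.0499 -0.2108  0.1297] rows 5.269536179139633
(0.415, -0.199, 0.07) shift [ 0.     -0.0001  0.05  ] rows 1.2499984404340303
```

Request:
drive_tool --targets "-0.0242 -0.0252 0 0 -1; -0.0242 -0.0252 0 0 -1; -0.0242 -0.0252 0 0 -1; -0.0242 -0.0252 0 0 -1; -0.0242 -0.0252 0 0 -1"

```text
time: 0.93
position: [0.3723, 0.4427, 0.301]
ee_rot: [0.086, 0.996, -0.001, -0.001]
wrist_force: [1.2, -0.6, -0.5]
grip_width: 0.007
grasp_force: 0.0
```

Request:
drive_tool --targets "-0.0242 -0.0252 0 0 -1; -0.0242 -0.0252 0 0 -1; -0.0242 -0.0252 0 0 -1; -0.0242 -0.0252 0 0 -1; -0.0242 -0.0252 0 0 -1"

```text
time: 1.35
position: [0.4701, 0.2979, 0.3011]
ee_rot: [0.086, 0.996, -0.0, -0.001]
wrist_force: [0.2, 0.7, 0.1]
grip_width: 0.001
grasp_force: 0.0
```

Request:
drive_tool --targets "-0.008 -0.029 0.005 0 -1; -0.008 -0.029 0.005 0 -1; -0.008 -0.029 0.005 0 -1; -0.008 -0.029 0.005 0 -1; -0.008 -0.029 0.005 0 -1"

```text
time: 1.77
position: [0.484, 0.1485, 0.276]
ee_rot: [0.086, 0.996, -0.0, -0.001]
wrist_force: [0.3, 0.4, 0.3]
grip_width: -0.0
grasp_force: 0.0
```

Request:
drive_tool --targets "-0.008 -0.029 0.005 0 -1; -0.008 -0.029 0.005 0 -1; -0.008 -0.029 0.005 0 -1; -0.008 -0.029 0.005 0 -1; -0.008 -0.029 0.005 0 -1"

```text
time: 2.18
position: [0.4987, -0.001, 0.251]
ee_rot: [0.086, 0.996, -0.0, -0.001]
wrist_force: [1.1, 0.1, 0.2]
grip_width: 0.001
grasp_force: 0.0
```

Run:
```python
from h import *
go((.415,-.199,.12),(.415,-.199,.075))
```

```text
t 2.1833 at [ 0.4987 -0.001   0.251 ] F [1.1372 0.0878 0.151 ] grip 0.0006970058226133735 0.0 toolx [-0.9852  0.1713  0.0017]
(0.415, -0.199, 0.12) shift [ 0.0483 -0.2094  0.1312] rows 5.233988176707309
(0.415, -0.199, 0.075) shift [-0.0001  0.      0.045 ] rows 1.1249983630310556
```

Request:
drive_tool --targets "0.012 -0.026 0.01 0 -1; 0.012 -0.026 0.012 0 -1; 0.012 -0.026 0.015 0 -1; 0.012 -0.026 0.015 0 -1; 0 -0.026 0.02 0 -1"

```text
time: 2.6
position: [0.4272, -0.1198, 0.1793]
ee_rot: [0.086, 0.996, 0.0, -0.001]
wrist_force: [1.2, -0.4, 0.2]
grip_width: 0.0
grasp_force: 0.0
```

Request:
drive_tool --targets "0 -0.026 0.02 0 -1; 0 -0.026 0.02 0 -1; 0 -0.027 0.019 0 -1; 0 0 0.025 0 -1; 0 0 0.02 0 -1"

```text
time: 3.02
position: [0.4154, -0.1983, 0.0742]
ee_rot: [0.087, 0.996, 0.0, -0.001]
wrist_force: [0.1, -0.3, -0.9]
grip_width: -0.002
grasp_force: 0.0
```

Request:
drive_tool --targets "0 0 0.01 0 -1; 0 0 0.006 0 -1; 0 0 0.006 0 -1; 0 0 0.006 0 -1; 0 0 0 0 -1"

```text
time: 3.43
position: [0.4163, -0.197, 0.0476]
ee_rot: [0.085, 0.996, 0.0, -0.001]
wrist_force: [-2.9, -0.3, 2.3]
grip_width: -0.003
grasp_force: 1.8
```

Request:
drive_tool --targets "0 0 0.003 0 -1; 0 0 0.003 0 -1; 0 0 0 0 -1; 0 0 0 0 -1; 0 0 0 0 -1"

```text
time: 3.85
position: [0.4169, -0.1974, 0.0426]
ee_rot: [0.085, 0.996, -0.0, 0.0]
wrist_force: [-1.0, 3.5, 3.4]
grip_width: 0.006
grasp_force: 1.9
```

Request:
drive_tool --targets "0 0 -0.02 0 -1; 0 0 -0.03 0 -1; 0 0 -0.02 0 -1; 0 0 0 0 -1; 0 0 0 0 -1"

```text
time: 4.27
position: [0.4179, -0.1981, 0.1136]
ee_rot: [0.085, 0.996, -0.001, 0.002]
wrist_force: [-0.6, 0.2, -1.4]
grip_width: -0.001
grasp_force: 0.0
```

Request:
drive_tool --targets "0 0 0 0 1; 0 0 0 0 1; 0 0 0 0 1; 0 0 0 0 1; 0 0 0 0 1"

```text
time: 4.68
position: [0.4165, -0.1973, 0.1118]
ee_rot: [0.085, 0.996, 0.0, -0.0]
wrist_force: [0.9, -0.0, -0.2]
grip_width: 0.706
grasp_force: 0.0
```

Request:
drive_tool --targets "0 0 0 0 1; 0 0 0 0 1; 0 0 0 0 1; 0 0 0 0 1; 0 0 0 0 1"

```text
time: 5.1
position: [0.4167, -0.1974, 0.1123]
ee_rot: [0.085, 0.996, -0.0, 0.0]
wrist_force: [0.4, -0.4, -0.7]
grip_width: 0.999
grasp_force: 0.0
```

Run:
```python
from h import *
snap('top','t1.png',(240,140,400,260),5)
go((.43,-.199,.25),(.55,-.275,.25),(.55,-.275,.055))
```

```text
t 5.15 at [ 0.4167 -0.1974  0.1123] F [ 0.0486 -0.5344 -0.0128] grip 1.001037366453813 0.0 toolx [-0.9854  0.17    0.    ]
(0.43, -0.199, 0.25) shift [-0.0134  0.0007 -0.1377] rows 3.4424518542034757
(0.55, -0.275, 0.25) shift [-0.1312 -0.0545 -0.    ] rows 3.279333017362166
(0.55, -0.275, 0.055) shift [-0.    -0.     0.195] rows 4.874999999177964
```

View pics/t1.png

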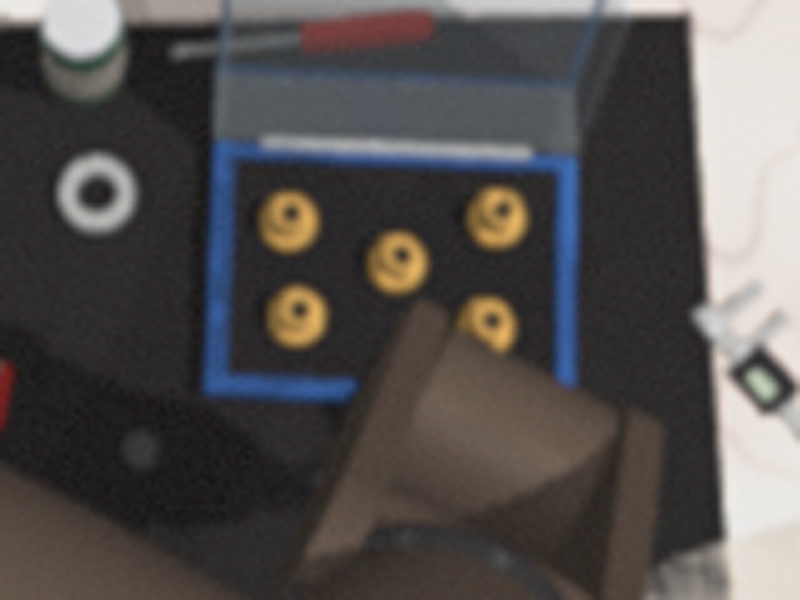

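Hood stands open; five bushes clear: holes at (292,213), (502,210), (401,256), (298,310), (491,321) in the crop.

```bash
cat >> h.py <<'E'
B=None
def T(x,y,z): return w(load('t1.png'),240+(x+.5)/5-.5,140+(y+.5)/5-.5,z)
E
python3 - <<'E'
from h import *
H=[(491,321),(298,310),(401,256),(292,213),(502,210)]
F=[(488,324),(297,316),(398,263),(289,221),(498,217)]
prev=None
q=np.array(state()['position']); M=np.array([[-np.cos(YAW),-np.sin(YAW)],[-np.sin(YAW),np.cos(YAW)]])
sl=[-.09,-.045,0,.045,.09]
for h,f,s in zip(H,F,sl):
    a=T(*h,.068); b=T(*f,.045); m=(a+b)/2
    print(a,b, 'to bush',M@(m-q)[:2],'to slot',M@(case(s,0,.1)-m)[:2]); q=case(s,0,.1)
E
```

```text
[ 0.5501 -0.2751  0.068 ] [ 0.5515 -0.2768  0.045 ] to bush [-0.1456 -0.0545] to slot [0.206  0.5066]
[ 0.5605 -0.1367  0.068 ] [ 0.5598 -0.1378  0.045 ] to bush [-0.1915 -0.3684] to slot [0.1465 0.3684]
[ 0.5988 -0.2125  0.068 ] [ 0.598  -0.2132  0.045 ] to bush [-0.1971 -0.4363] to slot [0.1521 0.4363]
[ 0.632  -0.1347  0.068 ] [ 0.6308 -0.1342  0.045 ] to bush [-0.1712 -0.3534] to slot [0.1262 0.3534]
[ 0.6315 -0.2871  0.068 ] [ 0.6312 -0.2881  0.045 ] to bush [-0.1523 -0.5044] to slot [0.1073 0.5044]
```

Request:
drive_tool --targets "0 0 -0.02 0 1; -0.0306 -0.0115 -0.02 0 1; -0.035 -0.013 0 0 1; -0.04 -0.015 0 0 1; -0.04 -0.015 0 0 1"

```text
time: 5.57
position: [0.5507, -0.2757, 0.1531]
ee_rot: [0.085, 0.996, -0.0, 0.0]
wrist_force: [0.2, -0.9, 0.1]
grip_width: 1.002
grasp_force: 0.0
```

Run:
```python
from h import *
c=snap('wrist','w1.png',s=1.5)
for z in(.068,.04): print(p(c,(.5508,-.276,z))*1.5)
go((.5508,-.276,.055))
```

```text
[384.5506 302.0882]
[384.6617 284.4655]
t 5.6167 at [ 0.558  -0.2801  0.1534] F [ 5.2945 -4.6031  0.7642] grip 0.9963709936780805 0.0 toolx [-0.9854  0.1703 -0.0078]
(0.5508, -0.276, 0.055) shift [0.0085 0.0031 0.0983] rows 2.4587058197373555
```

View pics/w1.png

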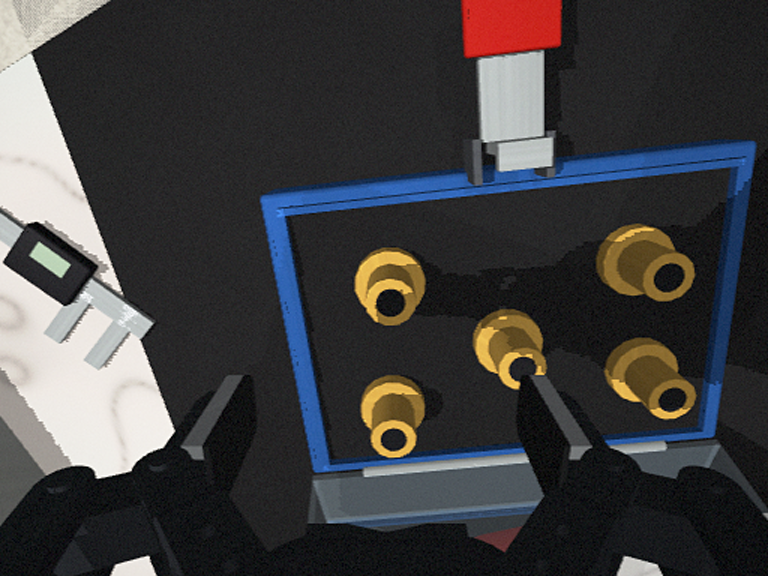

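Wrist view: bush hole at (390,303) versus predicted (385,302), within 2 mm. Descend and grip.

Request:
drive_tool --targets "0 0 0 0 0.6; 0 0 0.03 0 0.6; 0 0 0.03 0 0.6; 0 0 0.025 0 0.6; 0 0 0.012 0 0.6"

```text
time: 6.03
position: [0.5469, -0.2735, 0.0524]
ee_rot: [0.085, 0.996, 0.001, -0.002]
wrist_force: [-0.7, 0.3, -0.3]
grip_width: 0.796
grasp_force: 0.0
```

Request:
drive_tool --targets "0 0 0 0 0.6; 0 0 0 0 -1; 0 0 0 0 -1; 0 0 0 0 -1; 0 0 0 0 -1"

```text
time: 6.45
position: [0.55, -0.2752, 0.057]
ee_rot: [0.085, 0.996, -0.0, 0.001]
wrist_force: [-2.0, 1.5, 11.4]
grip_width: 0.288
grasp_force: 38.5
```

Request:
drive_tool --targets "0 0 0 0 -1; 0 0 -0.01 0 -1; 0 0 -0.02 0 -1; 0 0 -0.03 0 -1; 0 0 -0.04 0 -1"

```text
time: 6.87
position: [0.5478, -0.2741, 0.1555]
ee_rot: [0.085, 0.996, 0.001, -0.002]
wrist_force: [1.0, 0.3, -2.2]
grip_width: 0.286
grasp_force: 39.5
```

Request:
drive_tool --targets "0 0 -0.04 0 -1; 0.008 0.02 -0.03 0 -1; 0.0137 0.0337 0 0 -1; 0.0137 0.0337 0 0 -1; 0.0137 0.0337 0 0 -1"

```text
time: 7.28
position: [0.5209, -0.1461, 0.2271]
ee_rot: [0.086, 0.996, -0.0, 0.001]
wrist_force: [1.1, 0.3, -2.6]
grip_width: 0.287
grasp_force: 39.8
```

Request:
drive_tool --targets "0.0137 0.0337 0 0 -1; 0.0137 0.0337 0 0 -1; 0.0137 0.0337 0 0 -1; 0.0137 0.0337 0 0 -1; 0.0137 0.0337 0 0 -1"

```text
time: 7.7
position: [0.4818, 0.0321, 0.2265]
ee_rot: [0.085, 0.996, 0.0, 0.001]
wrist_force: [-0.1, 0.7, -1.9]
grip_width: 0.289
grasp_force: 39.8
```

Request:
drive_tool --targets "0.0137 0.0337 0 0 -1; 0.0137 0.0337 0 0 -1; 0.0137 0.0337 0 0 -1; 0.0137 0.0337 0 0 -1; 0.0137 0.0337 0 0 -1"

```text
time: 8.12
position: [0.4429, 0.21, 0.2265]
ee_rot: [0.085, 0.996, 0.0, 0.001]
wrist_force: [1.5, 0.5, -2.0]
grip_width: 0.289
grasp_force: 39.8
```

Request:
drive_tool --targets "0.0137 0.0337 0 0 -1; 0.006 0.015 0 0 -1; 0 0 0 0 -1; 0 0 0 0 -1; 0 0 0 0 -1"

```text
time: 8.53
position: [0.4324, 0.2593, 0.2259]
ee_rot: [0.085, 0.996, 0.0, 0.0]
wrist_force: [-1.3, -0.2, -1.2]
grip_width: 0.289
grasp_force: 39.9
```

Run:
```python
from h import *
c=snap('wrist','w2.png',s=1.5)
for q in [(.12,.07),(.12,-.07),(-.12,.07),(-.12,-.07)]: print(q,p(c,case(*q,.07))*1.5)
go(case(-.09,0,.034))
```

```text
(0.12, 0.07) [471.9212 519.0136]
(0.12, -0.07) [296.6883 518.9966]
(-0.12, 0.07) [495.1042 220.8547]
(-0.12, -0.07) [273.4119 220.6856]
t 8.5833 at [0.4326 0.2589 0.2258] F [-0.1287 -0.6509 -1.4944] grip 0.2896596550997298 39.88810837268829 toolx [-0.9854  0.1704 -0.0004]
[0.4343 0.2584 0.034 ] shift [-0.0018 -0.0003  0.1918] rows 4.794876560160998
```

View pics/w2.png

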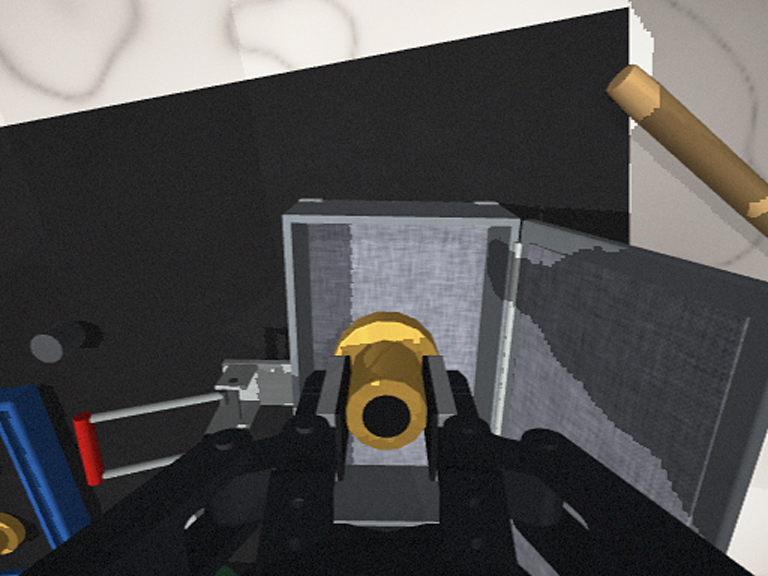

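Run:
```python
from h import *
c=load('w2.png')
print(p(c,(.4658,-.0213,.03))*1.5,'stub obs 47,347; held bush top', p(c,(.4326,.2589,.2258-.027+.038))*1.5)
print(c['R'],c['t'],c['cx']*1.5)
W=lambda u,v,z: w(c,u/1.5,v/1.5,z)
iv=lambda P:(np.array([[np.cos(YAW),np.sin(YAW)],[-np.sin(YAW),np.cos(YAW)]])@(P[:2]-[CX,CY]))
print(W(47,347,.03), W(284,214,.07),W(520,218,.07))
print(iv(W(284,214,.07)),iv(W(520,218,.07)), iv(W(307,222,.07)),iv(W(303,370,.07)))
```

```text
[ 42.1641 347.8653] stub obs 47,347; held bush top [383.8303 413.1491]
[[ 0.1698  0.9855  0.0008]
 [ 0.9337 -0.1611  0.3199]
 [ 0.3153 -0.0536 -0.9475]] [-0.3294 -0.3989  0.2423] 385.7675395910642
[ 0.4657 -0.0172  0.03  ] [0.3898 0.2021 0.07  ] [0.4176 0.3481 0.07  ]
[-0.1242 -0.063 ] [-0.1218  0.0856] [-0.1192 -0.0488] [-0.0139 -0.0573]
```

```bash
sed -i 's/CX,CY=.523,.243/CX,CY=.5245,.252/' h.py
python3 - <<'E'
from h import *
c=load('w2.png');t=load('top0.png')
def P(c):
    f=192/np.tan(np.radians(float(c['vertical_fov']))/2);K=np.array([[f,0,c['cx']],[0,f,c['cy']],[0,0,1]]);return K@np.c_[c['R'],c['t']]
X=cv2.triangulatePoints(P(t),P(c),np.array([130+663.5/6-.5,157+373.5/6-.5]),np.array([90/1.5,450/1.5]));X=(X[:3]/X[3]).ravel()
print(X,np.array([[np.cos(YAW),np.sin(YAW)],[-np.sin(YAW),np.cos(YAW)]])@(X[:2]-[CX,CY]))
go(case(-.09,0,.034))
E
```

```text
[0.4942 0.0736 0.1352] [ 0.0006 -0.1809]
t 8.5833 at [0.4326 0.2589 0.2258] F [-0.1287 -0.6509 -1.4944] grip 0.2896596550997298 39.88810837268829 toolx [-0.9854  0.1704 -0.0004]
[0.4358 0.2674 0.034 ] shift [-0.0017  0.0088  0.1918] rows 4.794893557095005
```

Request:
drive_tool --targets "-0.002 0.009 0.03 0 -1; 0 0 0.04 0 -1; 0 0 0.04 0 -1; 0 0 0.04 0 -1; 0 0 0.03 0 -1"

```text
time: 9.0
position: [0.4356, 0.2667, 0.0431]
ee_rot: [0.086, 0.996, -0.0, -0.0]
wrist_force: [0.4, 0.0, -2.0]
grip_width: 0.286
grasp_force: 39.9
```

Request:
drive_tool --targets "0 0 0.007 0 -1; 0 0 0.005 0 -1; 0 0 0 0 -1; 0 0 0 0 0; 0 0 0 0 0"

```text
time: 9.42
position: [0.4373, 0.2687, 0.0351]
ee_rot: [0.085, 0.996, 0.001, 0.001]
wrist_force: [0.3, 0.9, 0.4]
grip_width: 0.502
grasp_force: 0.0
```

Request:
drive_tool --targets "0 0 0 0 0; 0 0 -0.02 0 0; 0 0 -0.03 0 0; 0 0 -0.035 0 0; 0 0 -0.035 0 0"

```text
time: 9.83
position: [0.4357, 0.2681, 0.1555]
ee_rot: [0.085, 0.996, 0.0, 0.0]
wrist_force: [0.9, 0.6, 0.1]
grip_width: 0.502
grasp_force: 0.0
```

Run:
```python
from h import *
go((.5602,-.1372,.22),case(-.045,0,.225))
```

```text
t 9.8333 at [0.4357 0.2681 0.1555] F [0.8886 0.5544 0.1043] grip 0.501512831132871 0.0 toolx [-0.9855  0.1698 -0.0003]
(0.5602, -0.1372, 0.22) shift [-0.1915 -0.3782 -0.0645] rows 9.455524040243587
[0.4802 0.2597 0.225 ] shift [ 0.1463  0.3775 -0.005 ] rows 9.43810826748423
```

```bash
cat >> h.py <<'E'
def blobs():
    c=read_camera('top'); np.savez('pics/last.npz',**c)
    hsv=cv2.cvtColor(np.ascontiguousarray(c['color']),cv2.COLOR_RGB2HSV)
    m=cv2.inRange(hsv,(12,90,70),(32,255,255)); m[:,:100]=0; m[:150]=0; m[300:]=0;m[:,405:]=0
    n,l,s,ce=cv2.connectedComponentsWithStats(m)
    for i in range(1,n):
        if s[i,4]>25: print('blob',ce[i],s[i,4],'->',w(c,*ce[i],.05))
E
python3 - <<'E'
from h import *
blobs()
E
```

```text
blob [339.0657 183.1533] 137 -> [ 0.6296 -0.2867  0.05  ]
blob [297.2889 183.9185] 135 -> [ 0.6294 -0.1334  0.05  ]
blob [319.0352 192.0704] 142 -> [ 0.5975 -0.2119  0.05  ]
blob [299.     202.9137] 139 -> [ 0.5586 -0.1374  0.05  ]
blob [111.1212 230.8258] 132 -> [0.4678 0.5453 0.05  ]
```

Request:
drive_tool --targets "0 0 -0.035 0 0.5; -0.008 -0.015 -0.03 0 0.5; -0.016 -0.0315 0 0 0.5; -0.016 -0.0315 0 0 0.5; -0.016 -0.0315 0 0 0.5"

```text
time: 10.3
position: [0.4731, 0.1499, 0.2202]
ee_rot: [0.085, 0.996, 0.001, 0.002]
wrist_force: [0.0, 0.3, -0.5]
grip_width: 0.753
grasp_force: 0.0
```

Request:
drive_tool --targets "-0.016 -0.0315 0 0 0.5; -0.016 -0.0315 0 0 0.5; -0.016 -0.0315 0 0 0.5; -0.016 -0.0315 0 0 0.5; -0.016 -0.0315 0 0 0.5"

```text
time: 10.72
position: [0.525, -0.0198, 0.2195]
ee_rot: [0.085, 0.996, -0.0, 0.001]
wrist_force: [1.4, 0.8, -0.1]
grip_width: 0.755
grasp_force: 0.0
```

Request:
drive_tool --targets "-0.016 -0.0315 0 0 0.5; -0.016 -0.0315 0 0 0.5; -0.016 -0.0315 0 0 0.5; -0.0075 -0.0165 0 0 0.5; 0 0 0 0 0.5"

```text
time: 11.13
position: [0.5616, -0.1406, 0.2194]
ee_rot: [0.087, 0.996, -0.001, 0.001]
wrist_force: [-0.1, -0.2, -0.2]
grip_width: 0.75
grasp_force: 0.0
```

Run:
```python
from h import *
blobs(); go((.5602,-.1372,.058))
```

```text
blob [299.7396 201.3229] 96 -> [ 0.5644 -0.1403  0.05  ]
blob [123.1429 243.6179] 301 -> [0.421  0.4995 0.05  ]
blob [189.9213 238.9663] 89 -> [0.4339 0.2589 0.05  ]
t 11.1833 at [ 0.5609 -0.1388  0.2192] F [ 0.2303  0.8728 -0.1964] grip 0.7491421207437595 0.0 toolx [-0.985   0.1724 -0.0017]
(0.5602, -0.1372, 0.058) shift [0.0012 0.0015 0.1612] rows 4.02890898265897
```

Request:
drive_tool --targets "0.001 0.001 0.04 0 0.5; 0 0 0.04 0 0.5; 0 0 0.04 0 0.5; 0 0 0.03 0 0.5; 0 0 0.011 0 0.5"

```text
time: 11.6
position: [0.5573, -0.1341, 0.0542]
ee_rot: [0.085, 0.996, 0.001, -0.002]
wrist_force: [-1.0, 0.7, -0.5]
grip_width: 0.747
grasp_force: 0.0
```

Request:
drive_tool --targets "0 0 0 0 0.5; 0 0 0 0 -1; 0 0 0 0 -1; 0 0 0 0 -1; 0 0 0 0 -1"

```text
time: 12.02
position: [0.561, -0.136, 0.0595]
ee_rot: [0.085, 0.996, -0.0, 0.002]
wrist_force: [-1.3, 2.5, 12.3]
grip_width: 0.286
grasp_force: 38.5
```

Request:
drive_tool --targets "0 0 -0.02 0 -1; 0 0 -0.035 0 -1; 0 0 -0.04 0 -1; 0 0 -0.04 0 -1; 0.006 0.0155 -0.03 0 -1"

```text
time: 12.43
position: [0.5577, -0.1213, 0.2269]
ee_rot: [0.086, 0.996, -0.001, 0.002]
wrist_force: [0.9, -0.0, -3.3]
grip_width: 0.289
grasp_force: 40.2
```

Request:
drive_tool --targets "0.012 0.031 0 0 -1; 0.012 0.031 0 0 -1; 0.012 0.031 0 0 -1; 0.012 0.031 0 0 -1; 0.012 0.031 0 0 -1"

```text
time: 12.85
position: [0.5231, 0.0449, 0.2237]
ee_rot: [0.085, 0.996, 0.0, 0.001]
wrist_force: [0.7, 0.6, -2.9]
grip_width: 0.287
grasp_force: 40.4
```

Request:
drive_tool --targets "0.012 0.031 0 0 -1; 0.012 0.031 0 0 -1; 0.012 0.031 0 0 -1; 0.012 0.031 0 0 -1; 0.012 0.031 0 0 -1"

```text
time: 13.27
position: [0.4903, 0.208, 0.2237]
ee_rot: [0.085, 0.996, 0.0, 0.001]
wrist_force: [1.4, 0.3, -3.1]
grip_width: 0.285
grasp_force: 40.4
```

Request:
drive_tool --targets "0.012 0.031 0 0 -1; 0.008 0.021 0 0 -1; 0 0 0 0 -1; 0 0 0.03 0 -1; 0 0 0.03 0 -1"

```text
time: 13.68
position: [0.4812, 0.2622, 0.1642]
ee_rot: [0.085, 0.996, 0.001, 0.002]
wrist_force: [0.4, -0.4, -3.9]
grip_width: 0.286
grasp_force: 40.4
```

Run:
```python
from h import *
blobs();go(case(-.045,0,.034))
```

```text
blob [339.0362 183.1159] 138 -> [ 0.6297 -0.2866  0.05  ]
blob [297.3504 183.9416] 137 -> [ 0.6293 -0.1336  0.05  ]
blob [318.9929 192.0496] 141 -> [ 0.5976 -0.2118  0.05  ]
blob [114.0118 233.9112] 169 -> [0.4564 0.5342 0.05  ]
t 13.7333 at [0.478  0.2602 0.158 ] F [ -4.9034  -2.0837 -11.2639] grip 0.2846122192904712 40.03613591194153 toolx [-0.9855  0.1694  0.0025]
[0.4802 0.2597 0.034 ] shift [-0.0025  0.      0.124 ] rows 3.10051144413854
```

Request:
drive_tool --targets "0 0 0.03 0 -1; 0 0 0.04 0 -1; 0 0 0.04 0 -1; 0 0 0.014 0 -1; 0 0 0.005 0 -1"

```text
time: 14.15
position: [0.4787, 0.26, 0.0326]
ee_rot: [0.085, 0.996, -0.001, -0.002]
wrist_force: [-1.3, -5.2, 24.4]
grip_width: 0.289
grasp_force: 45.1
```

Request:
drive_tool --targets "0 0 0 0 -1; 0 0 0 0 -1; 0 0 0 0 0; 0 0 0 0 0; 0 0 0 0 0"

```text
time: 14.57
position: [0.4806, 0.2613, 0.0343]
ee_rot: [0.085, 0.996, 0.0, 0.001]
wrist_force: [-0.5, -0.9, 0.4]
grip_width: 0.498
grasp_force: 0.0
```

Request:
drive_tool --targets "0 0 -0.02 0 0; 0 0 -0.035 0 0; 0 0 -0.04 0 0; 0 0 -0.04 0 0; 0 0 -0.04 0 0.5"

```text
time: 14.98
position: [0.4795, 0.2609, 0.2107]
ee_rot: [0.085, 0.996, 0.0, 0.0]
wrist_force: [1.0, 0.5, -0.8]
grip_width: 0.625
grasp_force: 0.0
```

Run:
```python
from h import *
blobs();go((.5984,-.2129,.21),(.5984,-.2129,.058),case(0,0,.22))
```

```text
blob [339.0657 183.1533] 137 -> [ 0.6296 -0.2867  0.05  ]
blob [297.4044 183.9706] 136 -> [ 0.6292 -0.1338  0.05  ]
blob [319.0352 192.0704] 142 -> [ 0.5975 -0.2119  0.05  ]
blob [111.6304 231.3261] 138 -> [0.4659 0.5434 0.05  ]
t 15.0333 at [0.4827 0.2625 0.218 ] F [4.4174 2.3905 9.6059] grip 0.7107922620351759 0.0 toolx [-0.9854  0.1698 -0.0077]
(0.5984, -0.2129, 0.21) shift [-0.1947 -0.4488  0.0071] rows 11.221159250054944
(0.5984, -0.2129, 0.058) shift [ 0.0012 -0.0008  0.152 ] rows 3.7998298044376195
[0.5245 0.252  0.22  ] shift [ 0.1505  0.4465 -0.1607] rows 11.161893799668034
```

Request:
drive_tool --targets "-0.0141 -0.0319 0 0 0.3; -0.0141 -0.0319 0 0 0.3; -0.0141 -0.0319 0 0 0.3; -0.0141 -0.0319 0 0 0.3; -0.0141 -0.0319 0 0 0.3"

```text
time: 15.45
position: [0.5224, 0.0904, 0.2089]
ee_rot: [0.085, 0.996, 0.0, 0.0]
wrist_force: [-0.1, -0.3, -1.4]
grip_width: 0.648
grasp_force: 0.0
```

Request:
drive_tool --targets "-0.0141 -0.0319 0 0 0.3; -0.0141 -0.0319 0 0 0.3; -0.0141 -0.0319 0 0 0.3; -0.0141 -0.0319 0 0 0.3; -0.0141 -0.0319 0 0 0.3"

```text
time: 15.87
position: [0.5648, -0.0791, 0.2088]
ee_rot: [0.085, 0.996, -0.0, 0.0]
wrist_force: [1.2, 0.5, 0.2]
grip_width: 0.653
grasp_force: 0.0
```

Request:
drive_tool --targets "-0.0141 -0.0319 0 0 0.3; -0.0141 -0.0319 0 0 0.3; -0.0141 -0.0319 0 0 0.3; -0.0141 -0.0319 0 0 0.3; 0 0 0 0 0.3"

```text
time: 16.28
position: [0.5999, -0.2183, 0.2088]
ee_rot: [0.087, 0.996, -0.001, 0.001]
wrist_force: [-1.0, -0.0, -0.3]
grip_width: 0.649
grasp_force: 0.0
```

Request:
drive_tool --targets "0 0 0 0 0.3; 0 0 0 0 0.3; 0 0 0.03 0 0.3; 0 0 0.03 0 0.3; 0 0 0.01 0 0.3"

```text
time: 16.7
position: [0.5966, -0.2105, 0.1353]
ee_rot: [0.085, 0.996, 0.001, -0.002]
wrist_force: [-1.2, 0.7, 0.1]
grip_width: 0.647
grasp_force: 0.0
```

Run:
```python
from h import *
go((.5984,-.2129,.058))
```

```text
t 16.7 at [ 0.5966 -0.2105  0.1353] F [-1.2428  0.6597  0.1011] grip 0.6471077388034071 0.0 toolx [-0.9857  0.1687  0.0041]
(0.5984, -0.2129, 0.058) shift [-0.0025 -0.0021  0.0773] rows 1.9317247979897878
```

Request:
drive_tool --targets "0 0 0.03 0 0.3; 0 0 0.03 0 0.3; 0 0 0.015 0 0.3; 0 0 0.006 0 0.3; 0 0 0 0 0.3"

```text
time: 17.12
position: [0.5979, -0.2115, 0.0566]
ee_rot: [0.085, 0.996, 0.0, -0.001]
wrist_force: [-1.1, -0.2, 0.3]
grip_width: 0.652
grasp_force: 0.0
```

Request:
drive_tool --targets "0 0 0 0 -1; 0 0 0 0 -1; 0 0 0 0 -1; 0 0 0 0 -1; 0 0 0 0 -1"

```text
time: 17.53
position: [0.5995, -0.2128, 0.0591]
ee_rot: [0.085, 0.996, -0.0, 0.001]
wrist_force: [-0.2, 2.4, 6.7]
grip_width: 0.283
grasp_force: 38.9
```

Request:
drive_tool --targets "0 0 -0.02 0 -1; 0 0 -0.035 0 -1; 0 0 -0.04 0 -1; 0 0 -0.04 0 -1; 0.005 0.015 -0.03 0 -1"

```text
time: 17.95
position: [0.5973, -0.199, 0.2269]
ee_rot: [0.086, 0.996, -0.001, 0.002]
wrist_force: [0.2, -0.4, -1.8]
grip_width: 0.288
grasp_force: 39.6
```

Request:
drive_tool --targets "0.011 0.033 0 0 -1; 0.011 0.033 0 0 -1; 0.011 0.033 0 0 -1; 0.011 0.033 0 0 -1; 0.011 0.033 0 0 -1"

```text
time: 18.37
position: [0.5697, -0.0236, 0.2237]
ee_rot: [0.085, 0.996, -0.0, 0.001]
wrist_force: [1.2, 0.3, -1.0]
grip_width: 0.289
grasp_force: 39.7
```

Request:
drive_tool --targets "0.011 0.033 0 0 -1; 0.011 0.033 0 0 -1; 0.011 0.033 0 0 -1; 0.011 0.033 0 0 -1; 0.011 0.033 0 0 -1"

```text
time: 18.78
position: [0.5435, 0.1486, 0.2236]
ee_rot: [0.085, 0.996, 0.0, 0.001]
wrist_force: [1.7, 0.2, -0.9]
grip_width: 0.287
grasp_force: 39.7
```

Request:
drive_tool --targets "0.011 0.033 0 0 -1; 0.011 0.033 0 0 -1; 0.011 0.033 0 0 -1; 0.003 0.005 0 0 -1; 0 0 0 0 -1"

```text
time: 19.2
position: [0.5255, 0.2578, 0.2233]
ee_rot: [0.084, 0.996, 0.0, 0.001]
wrist_force: [0.3, -0.0, -0.8]
grip_width: 0.289
grasp_force: 39.8
```

Request:
drive_tool --targets "0 0 0 0 -1; 0 0 0.03 0 -1; 0 0 0.02 0 -1; 0 0 0 0 -1; 0 0 0 0 -1"

```text
time: 19.62
position: [0.5259, 0.2542, 0.1722]
ee_rot: [0.086, 0.996, -0.0, -0.001]
wrist_force: [1.4, 0.4, -1.1]
grip_width: 0.292
grasp_force: 39.8
```

Run:
```python
from h import *
blobs();go(case(0,0,.035))
```

```text
blob [339.0863 183.1295] 139 -> [ 0.6296 -0.2868  0.05  ]
blob [297.3259 183.9407] 135 -> [ 0.6293 -0.1335  0.05  ]
blob [119.7262 240.1508] 252 -> [0.4336 0.5124 0.05  ]
t 19.6667 at [0.5266 0.2547 0.1732] F [ 1.0283 -0.149  -1.5792] grip 0.28310885436519295 39.796380400657654 toolx [-0.9852  0.1711 -0.0002]
[0.5245 0.252  0.035 ] shift [ 0.0016 -0.003   0.1382] rows 3.454107038151692
```

Request:
drive_tool --targets "0.001 -0.002 0.04 0 -1; 0 0 0.04 0 -1; 0 0 0.035 0 -1; 0 0 0.015 0 -1; 0 0 0.007 0 -1"

```text
time: 20.08
position: [0.5245, 0.2531, 0.0341]
ee_rot: [0.086, 0.996, -0.0, -0.001]
wrist_force: [-1.7, 0.2, 7.0]
grip_width: 0.288
grasp_force: 40.7
```

Request:
drive_tool --targets "0 0 0 0 -1; 0 0 0 0 -1; 0 0 0 0 0; 0 0 0 0 0; 0 0 0 0 0"

```text
time: 20.5
position: [0.5256, 0.2541, 0.0367]
ee_rot: [0.085, 0.996, 0.001, 0.001]
wrist_force: [-0.5, 0.5, -0.8]
grip_width: 0.499
grasp_force: 0.0
```

Request:
drive_tool --targets "0 0 -0.02 0 0; 0 0 -0.035 0 0; 0 0 -0.04 0 0; 0 0 -0.04 0 0; 0 0 -0.04 0 0.5"

```text
time: 20.92
position: [0.5244, 0.2537, 0.2129]
ee_rot: [0.085, 0.996, 0.0, 0.0]
wrist_force: [0.9, 0.5, -0.7]
grip_width: 0.626
grasp_force: 0.0
```

Run:
```python
from h import *
blobs();go((.6314,-.1345,.21),(.6314,-.1345,.058),case(0.045,0,.22),(.6314,-.2874,.22),case(.09,0,.22))
```

```text
blob [339.087  183.1087] 138 -> [ 0.6297 -0.2868  0.05  ]
blob [297.363 183.963] 135 -> [ 0.6292 -0.1337  0.05  ]
blob [116.0714 236.1786] 196 -> [0.4481 0.5264 0.05  ]
t 20.9667 at [0.5277 0.2551 0.2206] F [4.3702 1.7673 8.9479] grip 0.7088924937345934 0.0 toolx [-0.9854  0.1698 -0.0086]
(0.6314, -0.1345, 0.21) shift [-0.1683 -0.3664  0.0101] rows 9.159973049385101
(0.6314, -0.1345, 0.058) shift [ 0.0013 -0.0008  0.152 ] rows 3.7998027428008063
[0.5688 0.2443 0.22  ] shift [ 0.1246  0.3636 -0.1611] rows 9.089631179890306
(0.6314, -0.2874, 0.22) shift [-0.1519 -0.5134 -0.0015] rows 12.834374388296563
[0.6132 0.2366 0.22  ] shift [0.1069 0.5133 0.0019] rows 12.833343881464023
```

Request:
drive_tool --targets "-0.0142 -0.0304 0 0 0.3; -0.0142 -0.0304 0 0 0.3; -0.0142 -0.0304 0 0 0.3; -0.0142 -0.0304 0 0 0.3; -0.0142 -0.0304 0 0 0.3"

```text
time: 21.38
position: [0.5691, 0.0905, 0.2112]
ee_rot: [0.085, 0.996, 0.0, 0.001]
wrist_force: [0.6, 1.4, 0.4]
grip_width: 0.653
grasp_force: 0.0
```

Request:
drive_tool --targets "-0.0142 -0.0304 0 0 0.3; -0.0142 -0.0304 0 0 0.3; -0.0142 -0.0304 0 0 0.3; -0.0142 -0.0304 0 0 0.3; -0.0142 -0.0304 0 0 0.3"

```text
time: 21.8
position: [0.6133, -0.0717, 0.2111]
ee_rot: [0.085, 0.996, -0.0, 0.001]
wrist_force: [0.4, 0.9, 0.4]
grip_width: 0.647
grasp_force: 0.0
```

Request:
drive_tool --targets "-0.0142 -0.0304 0 0 0.3; -0.009 -0.02 0 0 0.3; -0.005 -0.01 0 0 0.3; 0 0 0 0 0.3; 0 0 0 0 0.3"

```text
time: 22.22
position: [0.6303, -0.1341, 0.2105]
ee_rot: [0.086, 0.996, 0.0, 0.0]
wrist_force: [-0.2, 1.0, -0.5]
grip_width: 0.651
grasp_force: 0.0
```

Request:
drive_tool --targets "0 0 0.02 0 0.3; 0 0 0.03 0 0.3; 0 0 0.02 0 0.3; 0 0 0 0 0.3; 0 0 0 0 0.3"

```text
time: 22.63
position: [0.6298, -0.1328, 0.1401]
ee_rot: [0.085, 0.996, 0.0, -0.001]
wrist_force: [-0.4, -1.0, 0.6]
grip_width: 0.65
grasp_force: 0.0
```

Run:
```python
from h import *
blobs();go((.6314,-.1345,.058))
```

```text
blob [341.2892 183.3133] 83 -> [ 0.6288 -0.2948  0.05  ]
blob [123.1927 243.6512] 301 -> [0.4209 0.4993 0.05  ]
t 22.6833 at [ 0.6307 -0.1332  0.1412] F [ 1.3027 -0.6739  0.3643] grip 0.6487030215354059 0.0 toolx [-0.9856  0.1689 -0.0002]
(0.6314, -0.1345, 0.058) shift [-0.0009 -0.0011  0.0832] rows 2.0801937196655755
```

Grip, lift, carry to slot 4 (shift 0.1246, 0.3636).

Request:
drive_tool --targets "-0.001 -0.001 0.03 0 0.3; 0 0 0.03 0 0.3; 0 0 0.015 0 0.3; 0 0 0.007 0 0.3; 0 0 0 0 0.3"

```text
time: 23.1
position: [0.6314, -0.1351, 0.0584]
ee_rot: [0.085, 0.996, 0.0, -0.0]
wrist_force: [-0.0, 0.2, -0.2]
grip_width: 0.65
grasp_force: 0.0
```

Request:
drive_tool --targets "0 0 0 0 -1; 0 0 0 0 -1; 0 0 0 0 -1; 0 0 0 0 -1; 0 0 0 0 -1"

```text
time: 23.52
position: [0.6325, -0.1356, 0.0603]
ee_rot: [0.085, 0.996, -0.0, 0.001]
wrist_force: [-0.6, 2.5, 9.1]
grip_width: 0.286
grasp_force: 38.8
```

Request:
drive_tool --targets "0 0 -0.02 0 -1; 0 0 -0.035 0 -1; 0 0 -0.04 0 -1; 0 0 -0.04 0 -1; 0.004 0.012 -0.03 0 -1"

```text
time: 23.93
position: [0.6305, -0.1246, 0.228]
ee_rot: [0.086, 0.996, -0.001, 0.002]
wrist_force: [2.1, -0.7, -1.3]
grip_width: 0.284
grasp_force: 39.6
```

Request:
drive_tool --targets "0.011 0.032 0 0 -1; 0.011 0.032 0 0 -1; 0.011 0.032 0 0 -1; 0.011 0.032 0 0 -1; 0.011 0.032 0 0 -1"

```text
time: 24.35
position: [0.6022, 0.0455, 0.2247]
ee_rot: [0.085, 0.996, 0.0, 0.001]
wrist_force: [1.3, 1.0, -1.3]
grip_width: 0.284
grasp_force: 39.8
```

Request:
drive_tool --targets "0.011 0.032 0 0 -1; 0.011 0.032 0 0 -1; 0.011 0.032 0 0 -1; 0.011 0.032 0 0 -1; 0.011 0.032 0 0 -1"

```text
time: 24.77
position: [0.5751, 0.2128, 0.2246]
ee_rot: [0.085, 0.996, 0.0, 0.001]
wrist_force: [0.2, 0.6, -0.4]
grip_width: 0.283
grasp_force: 39.8
```

Request:
drive_tool --targets "0.008 0.021 0 0 -1; 0.003 0.01 0 0 -1; 0 0 0 0 -1; 0 0 0.03 0 -1; 0 0 0.02 0 -1"

```text
time: 25.18
position: [0.5704, 0.2429, 0.1735]
ee_rot: [0.085, 0.996, 0.0, 0.001]
wrist_force: [0.2, 0.4, -3.3]
grip_width: 0.285
grasp_force: 39.8
```

Request:
drive_tool --targets "0 0 0 0 -1; 0 0 0 0 -1; 0 0 0 0 -1; 0 0 0 0 -1; 0 0 0 0 -1"

```text
time: 25.6
position: [0.5706, 0.2435, 0.1747]
ee_rot: [0.085, 0.996, 0.0, 0.001]
wrist_force: [-0.3, 0.4, -0.8]
grip_width: 0.286
grasp_force: 39.7
```

Run:
```python
from h import *
blobs();go(case(0.045,0,.035))
```

```text
blob [339.0576 183.0719] 139 -> [ 0.6299 -0.2867  0.05  ]
blob [119.9255 240.3176] 255 -> [0.433  0.5117 0.05  ]
t 25.65 at [0.5705 0.2436 0.1745] F [ 0.5046  0.3155 -1.6764] grip 0.2874256467526277 39.74947929382324 toolx [-0.9854  0.1702 -0.0016]
[0.5688 0.2443 0.035 ] shift [0.002  0.0003 0.1395] rows 3.4875208909848716
```

Request:
drive_tool --targets "0.001 0 0.04 0 -1; 0 0 0.04 0 -1; 0 0 0.035 0 -1; 0 0 0.016 0 -1; 0 0 0.008 0 -1"

```text
time: 26.07
position: [0.5678, 0.243, 0.0327]
ee_rot: [0.085, 0.996, -0.001, -0.001]
wrist_force: [-11.7, -18.8, 62.8]
grip_width: 0.286
grasp_force: 50.3
```

Request:
drive_tool --targets "0 0 0 0 -1; 0 0 0 0 -1; 0 0 0 0 0; 0 0 0 0 0; 0 0 0 0 0"

```text
time: 26.48
position: [0.5694, 0.2439, 0.0351]
ee_rot: [0.085, 0.996, 0.0, 0.001]
wrist_force: [0.9, 1.2, 0.1]
grip_width: 0.499
grasp_force: 0.0
```

Request:
drive_tool --targets "0 0 -0.02 0 0; 0 0 -0.035 0 0; 0 0 -0.04 0 0; 0 0 -0.04 0 0; 0 0 -0.04 0 0.5"

```text
time: 26.9
position: [0.5685, 0.2436, 0.2116]
ee_rot: [0.085, 0.996, 0.0, 0.0]
wrist_force: [1.6, -0.3, -0.4]
grip_width: 0.629
grasp_force: 0.0
```

Request:
drive_tool --targets "-0.0098 -0.0335 0 0 0.3; -0.0098 -0.0335 0 0 0.3; -0.0098 -0.0335 0 0 0.3; -0.0098 -0.0335 0 0 0.3; -0.0098 -0.0335 0 0 0.3"

```text
time: 27.32
position: [0.5886, 0.0689, 0.21]
ee_rot: [0.085, 0.996, 0.0, 0.001]
wrist_force: [0.9, -0.5, -0.2]
grip_width: 0.647
grasp_force: 0.0
```

Request:
drive_tool --targets "-0.0098 -0.0335 0 0 0.3; -0.0098 -0.0335 0 0 0.3; -0.0098 -0.0335 0 0 0.3; -0.0098 -0.0335 0 0 0.3; -0.0098 -0.0335 0 0 0.3"

```text
time: 27.73
position: [0.6085, -0.1048, 0.2099]
ee_rot: [0.085, 0.996, -0.0, 0.0]
wrist_force: [1.0, -0.8, 0.6]
grip_width: 0.653
grasp_force: 0.0
```

Request:
drive_tool --targets "-0.0098 -0.0335 0 0 0.3; -0.0098 -0.0335 0 0 0.3; -0.0098 -0.0335 0 0 0.3; -0.0098 -0.0335 0 0 0.3; -0.0065 -0.022 0 0 0.3"

```text
time: 28.15
position: [0.6271, -0.2678, 0.2098]
ee_rot: [0.086, 0.996, -0.0, 0.001]
wrist_force: [-0.1, 0.7, -0.6]
grip_width: 0.648
grasp_force: 0.0
```

Request:
drive_tool --targets "-0.004 -0.014 0 0 0.3; -0.002 -0.006 0.02 0 0.3; 0 0 0.03 0 0.3; 0 0 0.02 0 0.3; 0 0 0 0 0.3"

```text
time: 28.57
position: [0.6272, -0.2837, 0.1353]
ee_rot: [0.085, 0.996, 0.001, -0.003]
wrist_force: [-0.9, 1.2, -0.5]
grip_width: 0.648
grasp_force: 0.0
```

Run:
```python
from h import *
blobs();go((.6314,-.2874,.058))
c=snap('wrist','w3.png'); print(p(c,(.6314,-.2874,.068)))
hsv=cv2.cvtColor(np.ascontiguousarray(c['color']),cv2.COLOR_RGB2HSV)
m=cv2.inRange(hsv,(12,90,70),(32,255,255)); n,l,s,ce=cv2.connectedComponentsWithStats(m); print([(s[i,:],ce[i]) for i in range(1,n) if s[i,4]>100])
```

```text
blob [195.2842 209.6393] 183 -> [0.5401 0.241  0.05  ]
blob [123.276  243.6558] 308 -> [0.4208 0.499  0.05  ]
blob [190.8229 233.4457] 175 -> [0.4537 0.256  0.05  ]
t 28.6167 at [ 0.6283 -0.2841  0.1376] F [1.0412 0.2327 0.3901] grip 0.6494759926870235 0.0 toolx [-0.9855  0.1697  0.0037]
(0.6314, -0.2874, 0.058) shift [-0.0039 -0.0028  0.0796] rows 1.9906146870186892
[252.8407 213.9758]
[(array([ 231,  175,   50,   57, 1853], dtype=int32), array([255.7226, 199.8867]))]
```

Request:
drive_tool --targets "-0.002 -0.001 0.03 0 0.3; 0 0 0.03 0 0.3; 0 0 0.013 0 0.3; 0 0 0.007 0 0.3; 0 0 0 0 0.3"

```text
time: 29.08
position: [0.6313, -0.2864, 0.0593]
ee_rot: [0.085, 0.996, 0.0, -0.0]
wrist_force: [-0.2, -0.2, 0.3]
grip_width: 0.644
grasp_force: 0.0
```

Request:
drive_tool --targets "0 0 0 0 -1; 0 0 0 0 -1; 0 0 0 0 -1; 0 0 0 0 -1; 0 0 0 0 -1"

```text
time: 29.5
position: [0.6323, -0.2871, 0.0613]
ee_rot: [0.085, 0.996, -0.0, 0.001]
wrist_force: [-0.9, 0.9, 7.2]
grip_width: 0.282
grasp_force: 38.8
```

Request:
drive_tool --targets "0 0 -0.02 0 -1; 0 0 -0.035 0 -1; 0 0 -0.04 0 -1; 0 0 -0.04 0 -1; 0.004 0.014 -0.03 0 -1"

```text
time: 29.92
position: [0.6307, -0.2744, 0.2289]
ee_rot: [0.086, 0.996, -0.001, 0.002]
wrist_force: [1.3, -0.1, -2.9]
grip_width: 0.285
grasp_force: 39.9
```

Request:
drive_tool --targets "0.007 0.0335 0 0 -1; 0.007 0.0335 0 0 -1; 0.007 0.0335 0 0 -1; 0.007 0.0335 0 0 -1; 0.007 0.0335 0 0 -1"

```text
time: 30.33
position: [0.6235, -0.0997, 0.2256]
ee_rot: [0.085, 0.996, -0.0, 0.001]
wrist_force: [1.4, -0.1, -3.1]
grip_width: 0.287
grasp_force: 40.1
```

Request:
drive_tool --targets "0.007 0.0335 0 0 -1; 0.007 0.0335 0 0 -1; 0.007 0.0335 0 0 -1; 0.007 0.0335 0 0 -1; 0.007 0.0335 0 0 -1"

```text
time: 30.75
position: [0.6175, 0.0715, 0.2255]
ee_rot: [0.085, 0.996, 0.0, 0.001]
wrist_force: [0.6, -0.5, -2.4]
grip_width: 0.285
grasp_force: 40.1
```

Request:
drive_tool --targets "0.007 0.0335 0 0 -1; 0.007 0.0335 0 0 -1; 0.007 0.0335 0 0 -1; 0.007 0.0335 0 0 -1; 0.004 0.023 0 0 -1"

```text
time: 31.17
position: [0.6124, 0.233, 0.2255]
ee_rot: [0.085, 0.996, 0.001, 0.001]
wrist_force: [-0.9, 0.5, -2.7]
grip_width: 0.286
grasp_force: 40.0
```

Request:
drive_tool --targets "0.001 0.007 0 0 -1; 0 0 0.025 0 -1; 0 0 0.025 0 -1; 0 0 0 0 -1; 0 0 0 0 -1"

```text
time: 31.58
position: [0.6124, 0.2365, 0.1741]
ee_rot: [0.085, 0.996, -0.0, -0.001]
wrist_force: [0.1, 0.2, -1.5]
grip_width: 0.286
grasp_force: 39.8
```

Run:
```python
from h import *
blobs();go(case(0.09,0,.038))
```

```text
blob [121.0789 241.3722] 266 -> [0.4291 0.5073 0.05  ]
t 31.6333 at [0.6134 0.2367 0.1754] F [ 0.3561 -0.2036 -2.1825] grip 0.28439485986760943 39.845359325408936 toolx [-0.9854  0.1704 -0.0002]
[0.6132 0.2366 0.038 ] shift [ 0.0002 -0.0001  0.1374] rows 3.43391976008536
```

Request:
drive_tool --targets "0 0 0.04 0 -1; 0 0 0.04 0 -1; 0 0 0.03 0 -1; 0 0 0.018 0 -1; 0 0 0.006 0 -1"

```text
time: 32.05
position: [0.6126, 0.2365, 0.039]
ee_rot: [0.086, 0.996, -0.0, -0.001]
wrist_force: [-0.8, -0.2, -1.7]
grip_width: 0.283
grasp_force: 40.0
```

Request:
drive_tool --targets "0 0 0.002 0 -1; 0 0 0 0 -1; 0 0 0 0 0; 0 0 0 0 0; 0 0 0 0 0"

```text
time: 32.47
position: [0.6141, 0.2374, 0.04]
ee_rot: [0.085, 0.996, 0.0, 0.001]
wrist_force: [0.1, 0.6, 0.3]
grip_width: 0.496
grasp_force: 0.0
```

Request:
drive_tool --targets "0 0 -0.02 0 0; 0 0 -0.035 0 0; 0 0 -0.04 0 0; 0 0 -0.04 0 0; 0 0 -0.04 0 0"

```text
time: 32.88
position: [0.6129, 0.2371, 0.2161]
ee_rot: [0.085, 0.996, 0.0, 0.0]
wrist_force: [1.3, 0.8, 0.7]
grip_width: 0.497
grasp_force: 0.0
```

Request:
drive_tool --targets "0 -0.03 -0.03 0 0; 0 -0.03 -0.03 0 0; 0 0 0 0 0; 0 0 0 0 0; 0 0 0 0 0"

```text
time: 33.3
position: [0.603, 0.179, 0.2727]
ee_rot: [0.086, 0.996, 0.0, 0.0]
wrist_force: [-0.3, 0.3, -0.5]
grip_width: 0.502
grasp_force: 0.0
```

Run:
```python
from h import *
blobs();go()
c=snap('wrist','w4.png',s=1.5)
for q in [(.12,.07),(.12,-.07),(-.12,.07),(-.12,-.07)]: print(q,p(c,case(*q,.07))*1.5)
for q in [(0,-.11,.088),(0,-.098,.168),(0,-.18,.135)]: print(q,p(c,case(*q))*1.5)
```

```text
blob [198.4432 191.7841] 88 -> [0.6062 0.2303 0.05  ]
blob [123.1217 243.5822] 304 -> [0.4211 0.4996 0.05  ]
t 33.35 at [0.6027 0.1793 0.2719] F [ 0.0927  0.4897 -0.2813] grip 0.5020431712956284 0.0 toolx [-0.9854  0.1701  0.0005]
(0.12, 0.07) [552.2894 285.5977]
(0.12, -0.07) [369.9009 285.5482]
(-0.12, 0.07) [598.7736 -93.1338]
(-0.12, -0.07) [365.6928 -93.3492]
(0, -0.11, 0.088) [305.1909 118.4825]
(0, -0.098, 0.168) [302.5504 114.0324]
(0, -0.18, 0.135) [163.554  116.1136]
```

View pics/w4.png

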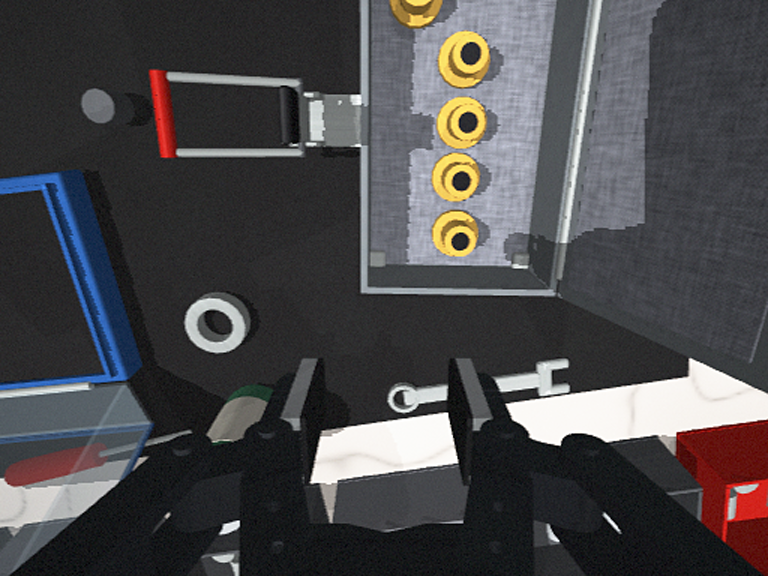

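Five bushes in the case (the fifth at (415,5), shifted sideways but seemingly inside); case rim matches predictions, lever upright with black end at (288,115), bar (162,113).

Run:
```python
from h import *
go(case(.06,.0,.33),case(.06,.205,.33),case(.06,.205,.18),case(.06,.06,.18))
```

```text
t 33.4 at [0.6026 0.1795 0.2714] F [ 0.8165  0.1934 -0.3687] grip 0.5029763241070042 0.0 toolx [-0.9855  0.1696  0.0012]
[0.5836 0.2418 0.33  ] shift [ 0.0293  0.0581 -0.0586] rows 1.465204892267447
[0.6186 0.4438 0.33  ] shift [-0.0002  0.205  -0.0001] rows 5.12499640769418
[0.6186 0.4438 0.18  ] shift [-0.0002  0.0001  0.15  ] rows 3.7499968282468523
[0.5939 0.3009 0.18  ] shift [ 0.0002 -0.145   0.0001] rows 3.6249974591007623
```

Request:
drive_tool --targets "0.01 0 -0.03 0 -1; 0.01 0.018 -0.03 0 -1; 0.009 0.035 0 0 -1; 0 0.035 0 0 -1; 0 0.035 0 0 -1"

```text
time: 33.82
position: [0.5948, 0.3073, 0.3319]
ee_rot: [0.085, 0.996, -0.0, -0.0]
wrist_force: [0.6, 0.1, 1.1]
grip_width: 0.001
grasp_force: 0.0
```

Request:
drive_tool --targets "0 0.035 0 0 -1; 0 0.035 0 0 -1; 0 0.035 0 0 -1; 0 0.035 0 0 -1; 0 0 0 0 -1"

```text
time: 34.23
position: [0.6181, 0.4498, 0.3293]
ee_rot: [0.083, 0.997, 0.0, -0.001]
wrist_force: [1.3, 0.4, 0.6]
grip_width: -0.002
grasp_force: 0.0
```

Run:
```python
from h import *
go(case(.06,.205,.18))
c=snap('top','t2.png',(140,150,260,260),5)
```

```text
t 34.2333 at [0.6181 0.4498 0.3293] F [1.2668 0.3938 0.595 ] grip -0.001629045136614124 0.0 toolx [-0.9862  0.1658  0.0023]
[0.6186 0.4438 0.18  ] shift [-0.0018 -0.0059  0.1493] rows 3.732002503241752
```

View pics/t2.png

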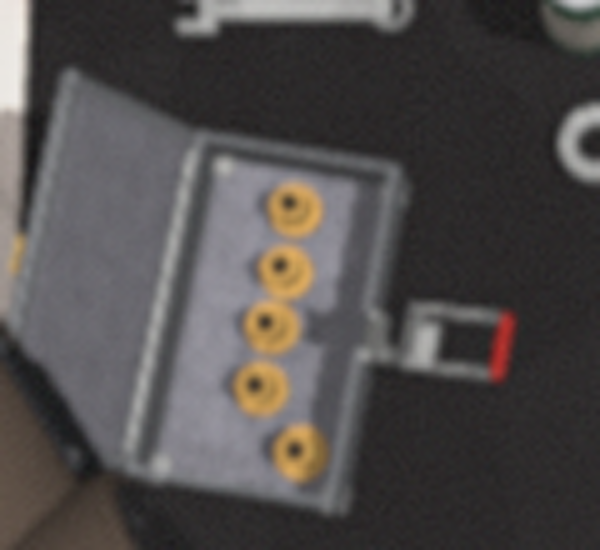

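All five bushes stand inside the case; the fifth was knocked sideways but is inside. Now close the lid.

Request:
drive_tool --targets "0 0 0 0 -1; 0 0 0.03 0 -1; 0 0 0.04 0 -1; 0 0 0.04 0 -1; 0 0 0.03 0 -1"

```text
time: 34.7
position: [0.618, 0.4413, 0.1889]
ee_rot: [0.086, 0.996, -0.001, -0.001]
wrist_force: [0.8, -0.5, 0.3]
grip_width: 0.001
grasp_force: 0.0
```

Request:
drive_tool --targets "0 0 0.01 0 -1; 0 -0.02 0 0 -1; 0 -0.02 0 0 -1; 0 -0.015 0 0 -1; 0 -0.015 0 0 -1"

```text
time: 35.12
position: [0.6083, 0.3757, 0.1863]
ee_rot: [0.086, 0.996, 0.003, 0.002]
wrist_force: [-19.0, 26.6, 59.7]
grip_width: 0.0
grasp_force: 32.2
```

Request:
drive_tool --targets "0 -0.012 0 0 -1; 0 -0.012 0 0 -1; 0 -0.012 0 0 -1; 0 -0.012 0 0 -1; 0 -0.012 0 0 -1"

```text
time: 35.53
position: [0.5992, 0.3176, 0.191]
ee_rot: [0.085, 0.996, 0.004, 0.004]
wrist_force: [-15.1, -2.4, 58.0]
grip_width: 0.001
grasp_force: 24.7
```

Request:
drive_tool --targets "0 -0.012 0 0 -1; 0 -0.01 0 0 -1; 0 0 0 0 -1; 0 0 0 0 -1; 0 0 0 0 -1"

```text
time: 35.95
position: [0.5936, 0.2935, 0.1823]
ee_rot: [0.086, 0.996, 0.0, 0.0]
wrist_force: [-0.6, 0.2, -0.2]
grip_width: -0.002
grasp_force: 0.0
```

Run:
```python
from h import *
go(case(.06,.05,.18))
c=read_camera('top'); cv2.imwrite('pics/x.png',c['color'][:,:,::-1])
```

```text
t 35.95 at [0.5936 0.2935 0.1823] F [-0.582   0.2445 -0.2375] grip -0.001627666989193149 0.0 toolx [-0.9854  0.1704 -0.    ]
[0.5922 0.291  0.18  ] shift [ 0.001  -0.0027  0.0023] rows 0.06715771897758255
```

```bash
cat >> h.py <<'E'
def Pm(c):
    f=192/np.tan(np.radians(float(c['vertical_fov']))/2);K=np.array([[f,0,c['cx']],[0,f,c['cy']],[0,0,1]]);return K@np.c_[c['R'],c['t']]
def tri(c1,u1,c2,u2):
    X=cv2.triangulatePoints(Pm(c1),Pm(c2),np.array(u1,float),np.array(u2,float)); return (X[:3]/X[3]).ravel()
def inv(X): return np.r_[np.array([[np.cos(YAW),np.sin(YAW)],[-np.sin(YAW),np.cos(YAW)]])@(np.array(X)[:2]-[CX,CY]),X[2:]]
def red(c):
    hsv=cv2.cvtColor(np.ascontiguousarray(c['color']),cv2.COLOR_RGB2HSV)
    m=cv2.inRange(hsv,(0,140,60),(6,255,255))|cv2.inRange(hsv,(174,140,60),(180,255,255))
    n,l,s,ce=cv2.connectedComponentsWithStats(m)
    return [(ce[i],s[i]) for i in range(1,n) if s[i,4]>20]
E
python3 - <<'E'
from h import *
for fn in('t2.png','w4.png','top0.png','scene0.png','w2.png'):
    print(fn,[(a,b) for a,b in red(load(fn))])
go(case(.06,.05,.27),case(0,-.181,.27))
E
```

```text
t2.png [(array([124.3806, 110.3628]), array([ 102,   92,   47,   38, 1348], dtype=int32)), (array([240.0222, 219.0889]), array([238, 213,   5,  13,  45], dtype=int32)), (array([317.4375, 239.6937]), array([311, 233,  14,  13, 160], dtype=int32))]
w4.png [(array([108.4773,  75.0055]), array([ 99,  46,  19,  59, 727], dtype=int32)), (array([487.6435, 322.125 ]), array([ 450,  280,   62,  104, 4000], dtype=int32))]
top0.png [(array([124.3454, 110.3462]), array([ 102,   92,   46,   38, 1349], dtype=int32)), (array([313.2105, 146.3421]), array([300, 143,  27,   8, 152], dtype=int32)), (array([240.04, 218.94]), array([238, 212,   5,  14,  50], dtype=int32)), (array([317.4658, 239.7329]), array([311, 233,  14,  14, 161], dtype=int32))]
scene0.png [(array([34.8072, 40.7514]), array([   0,   19,   74,   49, 2184], dtype=int32)), (array([419.6871, 154.9765]), array([393, 139,  50,  44, 978], dtype=int32)), (array([238.2121, 152.8788]), array([233, 150,  11,   7,  33], dtype=int32)), (array([164.7078, 211.9935]), array([155, 206,  21,  14, 154], dtype=int32)), (array([265.4783, 276.0978]), array([253, 260,  26,  33, 368], dtype=int32))]
w2.png [(array([ 58.8075, 298.6591]), array([ 48, 274,  21,  50, 613], dtype=int32))]
t 36.0 at [0.5935 0.2937 0.1821] F [-0.033   0.4    -0.1188] grip -0.0041451080595396785 0.0 toolx [-0.9854  0.17    0.0002]
[0.5922 0.291  0.27  ] shift [ 0.0009 -0.0028 -0.0879] rows 2.1979398257908356
[0.4936 0.0737 0.27  ] shift [ 0.0602 -0.231   0.    ] rows 5.773994625318883
```

Request:
drive_tool --targets "0 0 -0.03 0 0; 0 0 -0.03 0 0; 0 0 -0.03 0 0; 0 0 0 0 0; 0 0 0 0 0"

```text
time: 36.42
position: [0.5942, 0.2942, 0.2738]
ee_rot: [0.085, 0.996, 0.001, 0.001]
wrist_force: [0.1, 0.5, 0.1]
grip_width: 0.499
grasp_force: 0.0
```

Request:
drive_tool --targets "-0.008 -0.034 0 0 0; -0.008 -0.034 0 0 0; -0.008 -0.034 0 0 0; -0.008 -0.034 0 0 0; -0.008 -0.034 0 0 0"

```text
time: 36.83
position: [0.6031, 0.1178, 0.2706]
ee_rot: [0.085, 0.996, -0.0, -0.001]
wrist_force: [0.5, -0.0, 0.1]
grip_width: 0.502
grasp_force: 0.0
```

Request:
drive_tool --targets "0 -0.01 0 0 0; 0 0 0 0 0; 0 0 0 0 0; 0 0 0 0 0; 0 0 0 0 0"

```text
time: 37.25
position: [0.602, 0.1105, 0.2718]
ee_rot: [0.085, 0.996, 0.0, -0.0]
wrist_force: [-0.0, -0.9, -0.3]
grip_width: 0.499
grasp_force: 0.0
```

Run:
```python
from h import *
from scipy.optimize import least_squares
c=snap('wrist','w5.png',s=1.5); t=snap('top','t3.png'); print(red(c))
obs=[(load('w4.png'),[108.48,75.0]),(load('top0.png'),[240.03,219.0]),(load('scene0.png'),[238.2,152.9]),(load('w2.png'),[58.8,298.66])]
for a,s in red(c):
    if s[4]>300 and s[4]<2500: obs.append((c,a))
r=least_squares(lambda X:np.concatenate([p(k,X)-u for k,u in obs]),[.49,.07,.13])
print(r.x,inv(r.x),r.fun)
for q in [(.02,-.07,.082),(.125,-.075,.082),(-.125,-.075,.082),(0,-.11,.168),(0,-.11,.088)]: print(q,p(c,case(*q))*1.5)
go(case(0,-.181,.27))
```

```text
[(array([191.2426,  60.3675]), array([184,  31,  15,  60, 713], dtype=int32)), (array([504.3315, 292.514 ]), array([495, 281,  17,  29, 356], dtype=int32))]
[0.5439 0.1333 0.1655] [ 0.0394 -0.1137  0.1655] [  76.3601   55.6804  -18.3107  -15.9405   24.1093  -10.045    69.2706
   63.5594   82.0783   55.7111 -231.0105 -176.4355]
(0.02, -0.07, 0.082) [469.8115 133.292 ]
(0.125, -0.075, 0.082) [454.4711 283.154 ]
(-0.125, -0.075, 0.082) [ 476.4343 -137.4312]
(0, -0.11, 0.168) [419.5856  89.2745]
(0, -0.11, 0.088) [410.7415 100.2162]
t 37.35 at [0.6021 0.1104 0.272 ] F [-0.1034  0.0599 -0.9237] grip 0.4993921098431213 0.0 toolx [-0.9857  0.1685  0.0003]
[0.4936 0.0737 0.27  ] shift [ 0.1007 -0.0545  0.002 ] rows 2.5182494582748567
```

View pics/w5.png

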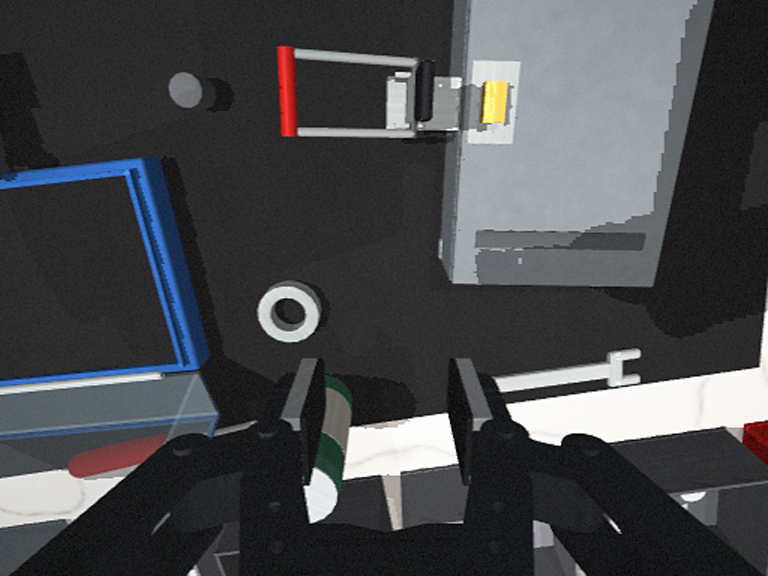

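Lid shut exactly as predicted (corner (454,284)); lever black end (424,90) is upright; keeper at (495,103); bar (287,90).

Run:
```python
from h import *
from scipy.optimize import least_squares
obs=[(load('w4.png'),[108.48,75.0]),(load('top0.png'),[240.03,219.0]),(load('scene0.png'),[238.2,152.9]),(load('w2.png'),[58.8,298.66]),(load('w5.png'),[191.24,60.37])]
r=least_squares(lambda X:np.concatenate([p(k,X)-u for k,u in obs]),[.49,.07,.13],loss='soft_l1')
print(r.x,inv(r.x),r.fun)
# lever tip from y in w5 ; loop geometry
th=1.89; a=th-1.85+np.pi/2
L=lambda r:np.array([-.11-r*np.cos(np.pi-a) if 0 else -.11+r*np.sin(th-1.85), .088+r*np.cos(th-1.85)])
lp=L(.022); b=inv(r.x)[1:]; print('looppivot',lp,'r',np.linalg.norm(b-lp),'ang',np.degrees(np.arctan2(b[1]-lp[1],b[0]-lp[0])))
go(r.x)
```

```text
[0.4924 0.0762 0.1382] [-0.0017 -0.1787  0.1382] [-0.032   0.116  -0.8746 -0.0545  0.3654  0.2254 -0.2427 -0.1595  0.0549
 -0.0179]
looppivot [-0.1091  0.11  ] r 0.07513327335934783 ang 157.90295308617456
t 37.35 at [0.6021 0.1104 0.272 ] F [-0.1034  0.0599 -0.9237] grip 0.4993921098431213 0.0 toolx [-0.9857  0.1685  0.0003]
[0.4924 0.0762 0.1382] shift [ 0.1023 -0.0522  0.1338] rows 3.3441640977167877
```

Request:
drive_tool --targets "0.03 -0.016 0 0 0; 0.03 -0.016 0 0 0; 0.025 -0.012 0 0 0; 0.0165 -0.0085 0 0 0; 0 0 0 0 0"

```text
time: 37.77
position: [0.4897, 0.0745, 0.2723]
ee_rot: [0.085, 0.996, -0.0, -0.001]
wrist_force: [1.8, -0.4, 0.8]
grip_width: 0.498
grasp_force: 0.0
```

Request:
drive_tool --targets "0 0 0.03 0 -0.2; 0 0 0.03 0 -0.2; 0 0 0.02 0 -0.2; 0 0 0.01 0 -0.2; 0 0 0 0 -0.2"

```text
time: 38.18
position: [0.4925, 0.0751, 0.1804]
ee_rot: [0.085, 0.996, -0.0, -0.002]
wrist_force: [0.4, -0.6, 0.1]
grip_width: 0.4
grasp_force: 0.0
```

Run:
```python
from h import *
go((.4924,.0762,.142))
c=snap('wrist','w6.png'); print(red(c),p(c,(.4924,.0762,.1382)))
```

```text
t 38.1833 at [0.4925 0.0751 0.1804] F [ 0.3794 -0.5526  0.0698] grip 0.4003919787183253 0.0 toolx [-0.9856  0.1693  0.003 ]
(0.4924, 0.0762, 0.142) shift [0.0002 0.0011 0.0384] rows 0.9610111135708082
[(array([258.4975, 225.1886]), array([251, 191,  16,  70, 981], dtype=int32))] [258.4829 225.1371]
```

Request:
drive_tool --targets "0 0.001 0.015 0 -0.2; 0 0 0.015 0 -0.2; 0 0 0.009 0 -0.2; 0 0 0 0 -0.2; 0 0 0 0 -0.2" --newtons 20

```text
time: 38.65
position: [0.4938, 0.0758, 0.1438]
ee_rot: [0.085, 0.996, 0.0, 0.0]
wrist_force: [-0.9, 0.5, 1.0]
grip_width: 0.4
grasp_force: 0.0
```

Request:
drive_tool --targets "0 0 0 0 -1; 0 0 0 0 -1; 0 0 0 0 -1; 0 0 0 0 -1; 0 0 0 0 -1" --newtons 20

```text
time: 39.07
position: [0.4939, 0.0755, 0.1437]
ee_rot: [0.085, 0.996, -0.0, 0.001]
wrist_force: [0.9, -5.4, 4.0]
grip_width: 0.09
grasp_force: 22.3
```

Run:
```python
from h import *
s=state(); q=inv(s['position']); print(q,s['grip_width'],s['wrist_force'])
# arc about loop pivot
lp=np.array([-.1091,.110]); R=.0745; b0=np.array([-.1787,.1382])
for d in range(158,50,-6):
    a=np.radians(d); b=lp+R*np.array([np.cos(a),np.sin(a)]); print(d,b,'dy %.4f dz(tool) %.4f'%(b[0]-b0[0],-(b[1]-b0[1]))); b0=b
```

```text
[-0.     -0.1792  0.1437] 0.09030914682327008 [ 0.904  -5.3631  4.029 ]
158 [-0.1782  0.1379] dy 0.0005 dz(tool) 0.0003
152 [-0.1749  0.145 ] dy 0.0033 dz(tool) -0.0071
146 [-0.1709  0.1517] dy 0.0040 dz(tool) -0.0067
140 [-0.1662  0.1579] dy 0.0047 dz(tool) -0.0062
134 [-0.1609  0.1636] dy 0.0053 dz(tool) -0.0057
128 [-0.155   0.1687] dy 0.0059 dz(tool) -0.0051
122 [-0.1486  0.1732] dy 0.0064 dz(tool) -0.0045
116 [-0.1418  0.177 ] dy 0.0068 dz(tool) -0.0038
110 [-0.1346  0.18  ] dy 0.0072 dz(tool) -0.0030
104 [-0.1271  0.1823] dy 0.0075 dz(tool) -0.0023
98 [-0.1195  0.1838] dy 0.0077 dz(tool) -0.0015
92 [-0.1117  0.1845] dy 0.0078 dz(tool) -0.0007
86 [-0.1039  0.1843] dy 0.0078 dz(tool) 0.0001
80 [-0.0962  0.1834] dy 0.0077 dz(tool) 0.0010
74 [-0.0886  0.1816] dy 0.0076 dz(tool) 0.0018
68 [-0.0812  0.1791] dy 0.0074 dz(tool) 0.0025
62 [-0.0741  0.1758] dy 0.0071 dz(tool) 0.0033
56 [-0.0674  0.1718] dy 0.0067 dz(tool) 0.0040
```

Request:
drive_tool --targets "0 0.0033 -0.0071 0 -1; 0 0.004 -0.0067 0 -1; 0 0.0047 -0.0062 0 -1; 0 0.0053 -0.0057 0 -1; 0 0.0059 -0.0051 0 -1"

```text
time: 39.48
position: [0.4979, 0.099, 0.1748]
ee_rot: [0.085, 0.996, 0.0, 0.001]
wrist_force: [4.8, -2.7, 0.2]
grip_width: 0.09
grasp_force: 20.9
```

Request:
drive_tool --targets "0 0.0064 -0.0045 0 -1; 0 0.0068 -0.0038 0 -1; 0 0.0072 -0.003 0 -1; 0 0.0075 -0.0023 0 -1; 0 0.0077 -0.0015 0 -1"

```text
time: 39.9
position: [0.5043, 0.1343, 0.1902]
ee_rot: [0.085, 0.996, 0.0, 0.001]
wrist_force: [4.4, -0.9, 4.6]
grip_width: 0.09
grasp_force: 20.8
```

Request:
drive_tool --targets "0 0.0078 -0.0007 0 -1; 0 0.0078 0.0001 0 -1; 0 0.0077 0.001 0 -1; 0 0.0076 0.0018 0 -1; 0 0 0 0 -1"

```text
time: 40.32
position: [0.5102, 0.1661, 0.188]
ee_rot: [0.085, 0.996, 0.001, 0.002]
wrist_force: [5.2, 1.8, 12.2]
grip_width: 0.093
grasp_force: 22.7
```

Run:
```python
from h import *
s=state(); q=inv(s['position']); print(q,s['grip_width'],s['wrist_force'])
c=snap('wrist','w7.png',s=1.5);print(red(c),p(c,case(0,-.0886,.1816)))
```

```text
[ 0.0006 -0.0871  0.188 ] 0.09254050179917601 [ 5.1753  1.8333 12.2428]
[(array([257.4602, 253.3755]), array([ 249,  213,   19,   84, 1406], dtype=int32)), (array([503.9817, 379.7798]), array([494, 376,  18,   8, 109], dtype=int32))] [253.6313 254.2238]
```

View pics/w7.png

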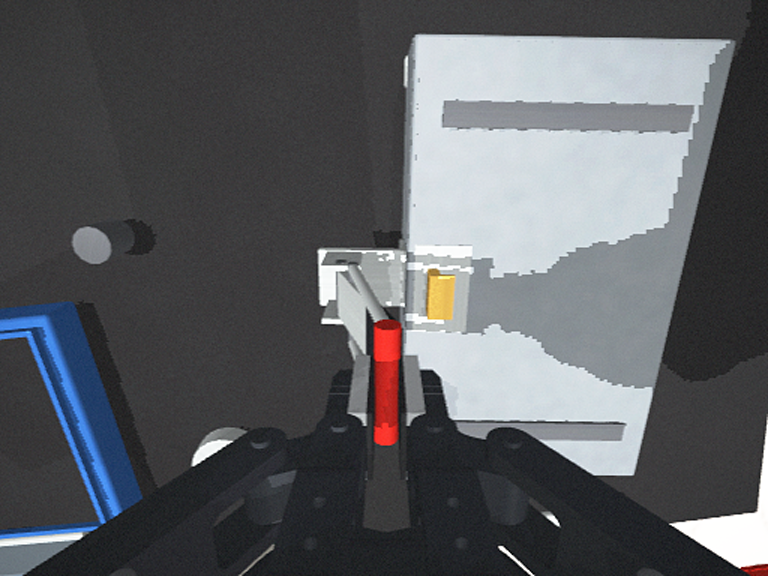

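Request:
drive_tool --targets "0 0 -0.002 0 -0.3; 0 0 -0.002 0 -0.3; 0 0 -0.002 0 -0.3; 0 0 -0.002 0 -0.3; 0 0 -0.01 0 -0.3"

```text
time: 40.78
position: [0.5076, 0.1639, 0.2042]
ee_rot: [0.085, 0.996, -0.0, -0.001]
wrist_force: [-0.4, -0.0, -0.4]
grip_width: 0.353
grasp_force: 0.0
```

Request:
drive_tool --targets "0 0 -0.02 0 -0.3; 0 0 -0.03 0 -0.3; 0 0 -0.03 0 -1; 0 0 -0.02 0 -1; 0 0 0 0 -1"

```text
time: 41.2
position: [0.5104, 0.1645, 0.3099]
ee_rot: [0.085, 0.996, 0.001, 0.003]
wrist_force: [1.3, 0.3, 0.0]
grip_width: -0.0
grasp_force: 0.0
```

Request:
drive_tool --targets "-0.03 0 0 0 -1; -0.03 0 0 0 -1; -0.03 0 0 0 -1; 0 0 0 0 -1; 0 0 0 0 -1"

```text
time: 41.62
position: [0.598, 0.1482, 0.3044]
ee_rot: [0.086, 0.996, -0.0, -0.0]
wrist_force: [0.4, 1.4, -0.1]
grip_width: -0.002
grasp_force: 0.0
```

Request:
drive_tool --targets "0 0 0 0 -1; 0 0 0 0 -1; 0 0 0 0 -1; 0 0 0 0 -1; 0 0 0 0 -1"

```text
time: 42.03
position: [0.5969, 0.1489, 0.3052]
ee_rot: [0.085, 0.996, 0.0, 0.0]
wrist_force: [0.1, -1.0, 0.3]
grip_width: -0.002
grasp_force: 0.0
```

Run:
```python
from h import *
go()
c=snap('wrist','w8.png'); r=red(c); print(r)
for a,s in r: print(inv(w(c,*a,.0865)))
im=c['color'][:,:,::-1][0:200,150:420]; cv2.imwrite('pics/w8c.png',cv2.resize(im,None,fx=2.9,fy=2.9,interpolation=cv2.INTER_CUBIC))
print((p(c,case(0,-.11,.168))-[150,0])*2.9)
```

```text
t 42.0333 at [0.5969 0.1489 0.3052] F [ 0.1488 -1.0132  0.2933] grip -0.001698193130901164 0.0 toolx [-0.9855  0.1696 -0.0002]
[(array([310.1615,  80.9317]), array([305,  60,  11,  44, 322], dtype=int32)), (array([489.841 , 317.5208]), array([ 457,  268,   55,  105, 4032], dtype=int32)), (array([ 48.3462, 306.8462]), array([ 40, 305,  19,   4,  26], dtype=int32))]
[ 0.0006 -0.0316  0.0865]
[0.3139 0.2389 0.0865]
[ 0.2959 -0.3782  0.0865]
[236.6228 226.2707]
```

View pics/w8c.png

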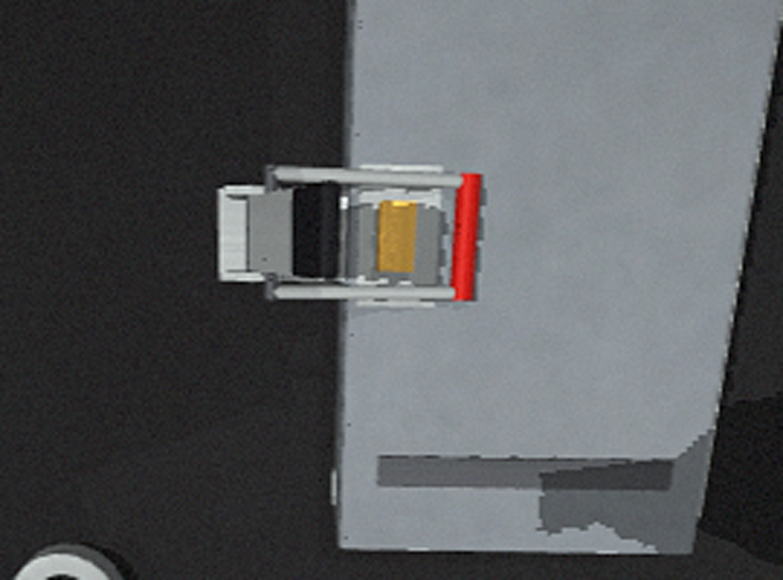

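Bar at (467,237) lies behind the gold keeper (398,237), hooked; lever leans slightly to the case (black end 315,228). Now push the lever.

Run:
```python
from h import *
c=load('w8.png')
for th in(1.9,2.0,2.1,2.2): print(th,(p(c,case(0,-.11+.08*np.sin(th-1.85),.088+.08*np.cos(th-1.85)))-[150,0])*2.9)
for th in(1.2,): pass
go(case(0,-.045,.25),case(0,-.045,.15),case(0,-.145,.15))
```

```text
1.9 [250.692  226.2941]
2.0 [278.7276 226.4016]
2.1 [306.1892 226.5874]
2.2 [332.578  226.8466]
t 42.0833 at [0.597  0.1489 0.3052] F [ 0.1545 -0.4237 -0.177 ] grip -0.002109282139154405 0.0 toolx [-0.9855  0.1697 -0.0002]
[0.5168 0.2077 0.25  ] shift [0.089  0.0443 0.0551] rows 2.2259874144494862
[0.5168 0.2077 0.15  ] shift [ 0.  -0.   0.1] rows 2.4999999459020263
[0.4998 0.1091 0.15  ] shift [ 0.0001 -0.1    -0.    ] rows 2.499998820843922
```

Request:
drive_tool --targets "0.03 0.015 0.01 0 -1; 0.03 0.015 0.015 0 -1; 0.02 0.01 0.02 0 -1; 0.009 0.004 0.01 0 -1; 0 0 0 0 -1"

```text
time: 42.5
position: [0.514, 0.208, 0.248]
ee_rot: [0.084, 0.996, -0.001, -0.002]
wrist_force: [0.2, -0.7, 0.1]
grip_width: 0.002
grasp_force: 0.0
```

Request:
drive_tool --targets "0 0 0.03 0 -1; 0 0 0.03 0 -1; 0 0 0.025 0 -1; 0 0 0.015 0 -1; 0 0 0 0 -1"

```text
time: 42.92
position: [0.5163, 0.2064, 0.1476]
ee_rot: [0.085, 0.996, -0.001, -0.002]
wrist_force: [-1.0, -1.4, 0.5]
grip_width: -0.002
grasp_force: 0.0
```

Request:
drive_tool --targets "0 -0.012 0 0 -1; 0 -0.012 0 0 -1; 0 -0.012 0 0 -1; 0 -0.012 0 0 -1; 0 -0.012 0 0 -1"

```text
time: 43.33
position: [0.5071, 0.1467, 0.1509]
ee_rot: [0.086, 0.996, 0.0, 0.001]
wrist_force: [0.9, 0.7, -0.4]
grip_width: -0.004
grasp_force: 0.6
```

Request:
drive_tool --targets "0 -0.01 0 0 -1; 0 -0.01 0 0 -1; 0 -0.01 0 0 -1; 0 -0.01 0 0 -1; 0 0 0 0 -1"

```text
time: 43.75
position: [0.4996, 0.107, 0.1498]
ee_rot: [0.086, 0.996, -0.0, -0.0]
wrist_force: [-0.3, -0.1, 0.4]
grip_width: 0.002
grasp_force: 0.0
```

Run:
```python
from h import *
print(inv(state()['position']));go()
c=snap('wrist','w9.png',s=1.5); r=red(c); print(r)
for a,s in r: print(inv(w(c,*a,.0865)))
for th in(1.0,1.2,1.4): print(th,p(c,case(0,-.11+.08*np.sin(th-1.85),.088+.08*np.cos(th-1.85)))*1.5)
```

```text
[ 0.0002 -0.1471  0.1498]
t 43.75 at [0.4996 0.107  0.1498] F [-0.2814 -0.0627  0.3725] grip 0.002387371819800993 0.0 toolx [-0.9853  0.1708  0.0006]
[(array([396.8714, 191.919 ]), array([389, 183,  16,  18, 210], dtype=int32)), (array([389.8636, 240.1136]), array([384, 236,  12,  10,  88], dtype=int32))]
[-0.0147 -0.0526  0.0865]
[ 0.0216 -0.0524  0.0865]
1.0 [318.8116 378.5876]
1.2 [350.1454 395.687 ]
1.4 [392.4075 410.4877]
```

View pics/w9.png

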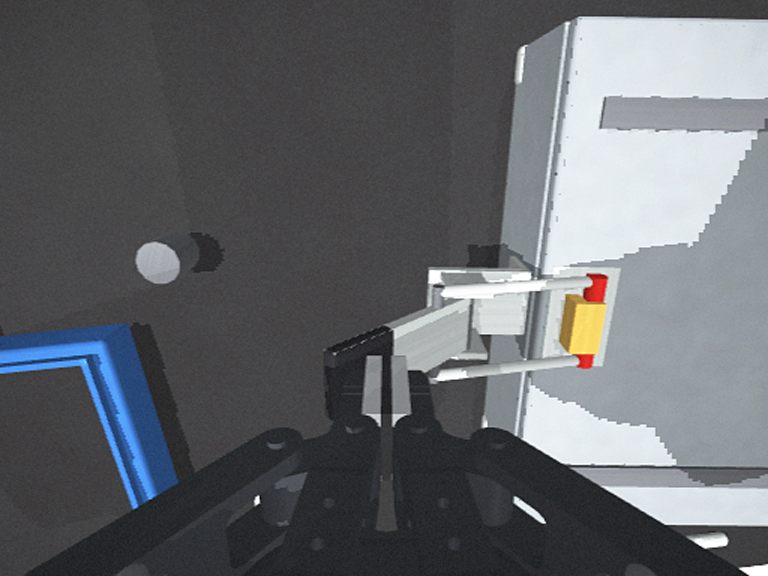

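Bar sits at the keeper (red at (597,288)/(585,360)), lever half down. Now press from above.

Request:
drive_tool --targets "0 0.005 -0.015 0 -1; 0 0 -0.02 0 -1; 0 -0.016 0 0 -1; 0 0 0 0 -1; 0 0 0.015 0 -1"

```text
time: 44.22
position: [0.4997, 0.0981, 0.1717]
ee_rot: [0.086, 0.996, 0.0, 0.002]
wrist_force: [1.7, 0.9, -0.6]
grip_width: -0.001
grasp_force: 0.0
```

Request:
drive_tool --targets "0 0 0.01 0 -1; 0 -0.001 0.008 0 -1; 0 -0.001 0.008 0 -1; 0 -0.001 0.008 0 -1; 0 -0.001 0.008 0 -1"

```text
time: 44.63
position: [0.4975, 0.0939, 0.1271]
ee_rot: [0.085, 0.996, -0.0, -0.0]
wrist_force: [-0.4, -0.4, 2.5]
grip_width: 0.001
grasp_force: 0.9
```

Request:
drive_tool --targets "0 -0.001 0.008 0 -1; 0 -0.001 0.008 0 -1; 0 -0.001 0.008 0 -1; 0 -0.001 0.006 0 -1; 0 0 0 0 -1"

```text
time: 45.05
position: [0.4961, 0.0897, 0.0966]
ee_rot: [0.085, 0.996, -0.0, -0.001]
wrist_force: [-0.4, 0.7, 0.3]
grip_width: -0.0
grasp_force: 0.0
```

Run:
```python
from h import *
print(inv(state()['position']));go()
```

```text
[-0.0003 -0.1647  0.0966]
t 45.05 at [0.4961 0.0897 0.0966] F [-0.3727  0.6736  0.2602] grip -3.089517715284373e-05 0.0 toolx [-0.9854  0.1702  0.0018]
```

Request:
drive_tool --targets "0 0 0.004 0 -1; 0 0 0.004 0 -1; 0 0 0.002 0 -1; 0 0 0 0 -1; 0 0 0 0 -1"

```text
time: 45.47
position: [0.497, 0.0901, 0.088]
ee_rot: [0.085, 0.996, 0.0, 0.0]
wrist_force: [-0.3, -0.8, 2.1]
grip_width: 0.002
grasp_force: 0.9
```

Request:
drive_tool --targets "0 0 -0.02 0 -1; 0 0 -0.03 0 -1; 0 0 -0.04 0 -1; 0 0 -0.04 0 -1; -0.02 0 -0.03 0 -1"

```text
time: 45.88
position: [0.5143, 0.087, 0.2509]
ee_rot: [0.085, 0.996, 0.0, -0.0]
wrist_force: [1.7, 1.5, -0.2]
grip_width: 0.002
grasp_force: 0.0
```

Request:
drive_tool --targets "-0.03 0.01 -0.01 0 -1; -0.03 0.01 0 0 -1; -0.02 0.01 0 0 -1; 0 0 0 0 -1; 0 0 0 0 -1"

```text
time: 46.3
position: [0.6009, 0.1027, 0.2574]
ee_rot: [0.085, 0.996, -0.0, -0.0]
wrist_force: [-0.3, -0.0, -0.3]
grip_width: -0.001
grasp_force: 0.0
```

Run:
```python
from h import *
go()
c=snap('wrist','w10.png'); print(red(c))
for a,s in red(c): print(inv(w(c,*a,.0865)))
im=c['color'][:,:,::-1][0:200,150:420]; cv2.imwrite('pics/w10c.png',cv2.resize(im,None,fx=2.9,fy=2.9,interpolation=cv2.INTER_CUBIC))
for th in(0,.1,.3): print(th,(p(c,case(0,-.11+.08*np.sin(th-1.85),.088+.08*np.cos(th-1.85)))-[150,0])*2.9)
```

```text
t 46.3 at [0.6009 0.1027 0.2574] F [-0.323  -0.0061 -0.3377] grip -0.0009765752844912384 0.0 toolx [-0.9855  0.1697  0.0005]
[(array([345.9912,  45.708 ]), array([341,  40,  11,  12, 113], dtype=int32)), (array([341.9259,  86.5   ]), array([337,  81,  11,  12, 108], dtype=int32)), (array([509.6167, 295.6833]), array([507, 288,   5,  17,  60], dtype=int32))]
[-0.0167 -0.0538  0.0865]
[ 0.0181 -0.0543  0.0865]
[0.252  0.1648 0.0865]
0 [153.8434 194.3119]
0.1 [144.3949 192.7983]
0.3 [131.3385 189.4595]
```

View pics/w10c.png

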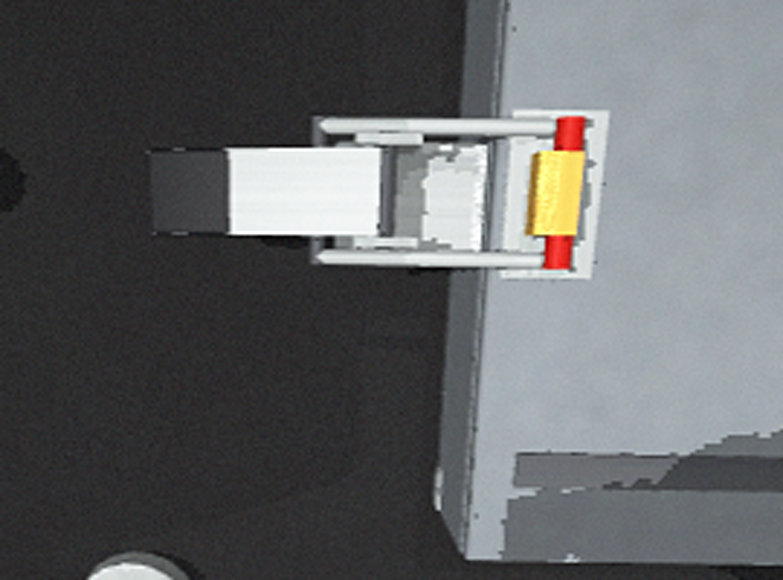

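The lever end at (150,192) matches angle 0 (predicted (154,194)), and the bar is tight under the keeper. Handing in.

```bash
python3 -c "
from plant import manip
print(manip.close_job())"
```

```text
the job is handed in; nothing more can be done
None
```

I handed the job in at about 46 s. The hood sprung open untouched, all five bushes are in the case, the lid is shut, and the latch is snapped down with the bar behind the keeper. The hand-in gave no verdict, so this is from the last camera views.

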